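Fit the valve handle from behind the thermometers

TASK

Fit the red winged handle that lies on the aluminium shelf behind the two upright brass thermometers. First stand both thermometers on the black rubber mat, keeping them upright and leaving the handle where it lies; then lift the copper cap off the valve spindle into the round steel dish and lower the handle over the spindle, fully home on the valve. Only then return each thermometer, standing upright, to the clip seat that matches its foot: round foot in the round seat, square foot in the square seat.

Things in the scene. Friction and masses are not known exactly. Their poses are not given: they have to be found in the camera images.
- thermo_round: Brass thermometer with a ROUND foot, 150 mm tall, standing in the round seat. Foot: disc 32 mm diameter, 14 mm high; above it a straight round case 20 mm diameter up to 144 mm, with a shallow domed top. 0.2 kg, foot-heavy. Origin: centre of the underside; z up along the case.
- thermo_square: Brass thermometer with a SQUARE foot, 150 mm tall, standing in the square seat. Foot 30 x 30 mm, 14 mm high; above it a straight square case 18 x 18 mm up to the flat top, sides parallel to the foot's. 0.2 kg, foot-heavy. Origin: centre of the underside; z up, x and y square to the case's sides.
- handle: Red plastic winged handle lying flat on the shelf (top 30 mm above the table), behind the thermometers. Round hub 32 mm diameter, 26 mm high, through bore 21 mm; two wings 12 mm wide along its x out to 35 mm from the centre, 5 to 19 mm high. Grip the hub across y. Any yaw will do on the valve. Origin: centre of the hub's underside; z up. Besides the thermometers only the 9 mm high seat rims stand near it.
- cap: Copper pipe cap, an upside-down cup 30 mm outside diameter, 32 mm high, 25 mm inside diameter, 28 mm deep, sitting loosely over the valve spindle at the start. Origin: centre of its open underside; z up towards the closed top.
- valve_seat (a point): Centre of the flat round shoulder (41 mm diameter) on top of the fixed brass valve, 45 mm above the table, at the foot of its upright steel spindle. Spindle: 24 mm high, 15 mm diameter for 6 mm, then tapering to 6 mm at the tip. The valve stands on an 80 x 80 mm plate, with pipe stubs to both sides. The handle is home when its underside rests on this shoulder.
- mat: Black rubber mat lying flat, 110 mm (its x) by 160 mm (its y), 4 mm thick, fixed: the side area for both thermometers. Origin: centre of its underside.
- dish: Round shallow steel dish, 98 mm outside diameter, 92 mm inside, 14 mm high, floor 3 mm thick, fixed. For the cap. Origin: centre of its underside.
- seat_round: ROUND steel clip seat fixed on the shelf: disc 57 mm diameter and 3 mm thick with eight upright tabs to 9 mm above the shelf, leaving a 51 mm wide round space. Origin: centre of its underside, on the shelf's top; a thermometer stands 3 mm above it.
- seat_square: SQUARE steel clip seat fixed on the shelf: plate 54 x 54 mm and 3 mm thick with four upright tabs to 9 mm above the shelf, leaving a 49 x 49 mm space. Origin: centre of its underside, on the shelf's top; a thermometer stands 3 mm above it.
There are look-alikes about, which are no part of the job. What is shaped like the cap but pink or purple is not meant.

How it is judged:
On the way, in this order (a step that is already met when the one before it is completed fails the run):
1. both thermometers stand upright on the mat while the handle still lies in its place (x of thermo_round in the frame of mat between -0.055 and 0.055 m and y of thermo_round in the frame of mat between -0.08 and 0.08 m and z of thermo_round in the frame of mat between 0.001 and 0.008 m and angle between each of thermo_round, thermo_square's own z axis and vertical below 0.12 rad and x of thermo_square in the frame of mat between -0.055 and 0.055 m and y of thermo_square in the frame of mat between -0.08 and 0.08 m and z of thermo_square in the frame of mat between 0.001 and 0.008 m and distance of handle from where it was at the start of the episode below 0.012 m), for 0.2 s.
2. the handle is fully home on the valve spindle, both thermometers still standing on the mat (horizontal distance between handle and valve_seat below 0.006 m and z of handle in the frame of valve_seat between -0.003 and 0.004 m and angle between handle's own z axis and vertical below 0.1 rad and x of thermo_round in the frame of mat between -0.055 and 0.055 m and y of thermo_round in the frame of mat between -0.08 and 0.08 m and z of thermo_round in the frame of mat between 0.001 and 0.008 m and angle between each of thermo_round, thermo_square's own z axis and vertical below 0.12 rad and x of thermo_square in the frame of mat between -0.055 and 0.055 m and y of thermo_square in the frame of mat between -0.08 and 0.08 m and z of thermo_square in the frame of mat between 0.001 and 0.008 m), for 0.2 s.
At the end, for the whole second after the job is handed in: Each thermometer stands upright (within 0.1 rad) on the floor of its own seat, within 12 mm of the seat's centre; the handle rests on the valve's shoulder around the spindle (within 6 mm sideways, 4 mm in height, level within 0.1 rad); the cap lies in the dish; all at rest (horizontal distance between thermo_round and seat_round below 0.012 m and z of thermo_round in the frame of seat_round between 0 and 0.007 m and angle between each of thermo_round, thermo_square, handle's own z axis and vertical below 0.1 rad and horizontal distance between thermo_square and seat_square below 0.012 m and z of thermo_square in the frame of seat_square between 0 and 0.007 m and horizontal distance between handle and valve_seat below 0.006 m and z of handle in the frame of valve_seat between -0.003 and 0.004 m and horizontal distance between cap and dish below 0.045 m and z of cap in the frame of dish between 0 and 0.045 m and linear speed of each of thermo_round, thermo_square, handle, cap below 0.02 m/s); the robot touches nothing.
It fails at once if a thermometer is tipped over (more than 0.6 rad) (angle between any of thermo_round, thermo_square's own z axis and vertical above 0.6 rad).
It also fails if it takes over 128 s, if anything falls off the work surface, if the arm or the gripper's body presses on something with over 40 N, if the wrist force passes 120 N, or if a joint passes its speed limit or range.

ROBOT

A 6-joint arm with a two-finger parallel gripper is mounted at the origin on the work surface. World frame = base frame: x ahead of the robot, y to its left, z up, the work surface at z = 0. Lengths are in m, angles in rad, forces in N, time in s.
With the tool pointing down it reaches from about 0.3 to 0.775 m from the base axis. Payload 14.6 kg.
Tool frame: the origin (TCP) lies at the very end of the fingers, on their centre line; the grasp point (between the pads) lies 19 mm behind it; z points along the fingers, y is the direction in which the jaws open and shut (so a half turn about z gives the same grasp; the last joint's range is limited). The gripper opens to 94 mm and grips with 3 to 60 N. Pads are 16 mm wide; open, the fingers measure 119 mm over their backs; the gripper's body (75 mm by 177 mm) begins 78 mm behind the grasp point.
Start: joints at [1.171, 0.3, 1.521, -0, 1.321, -0.067], TCP at [0.18, 0.52, 0.205] pointing down, gripper open.
Joint ranges: [-3.03, 3.03], [-0.79, 2.21], [0.23, 2.52], [-1.04, 4.18], [0, 3.07], [-2.55, 2.55]. Speed limits (rad/s): [2.22, 2.22, 2.57, 3.14, 3.14, 3.14].

INTERFACE

Orientations are given as [roll, pitch, yaw] about the fixed x, y, z axes, in that order (R = Rz(yaw) Ry(pitch) Rx(roll)).
In Python, from station import get_obs, vision, hand_in gives the robot as it stands.
- The arm moves only by the tool play_rows, never from a script. Its argument "moves" is a list of rows, each an object with "claw": the opening, from 0 (shut) to 1 (fully open); "linear": the shift along the tool's x, y, z in mm, a list of three; "turn": the turn, a rotation vector about the tool's x, y, z in rad, a list of three. In form: [{"claw": claw, "linear": [tx, ty, tz], "turn": [ax, ay, az]}, ...]. A call has 1 to 8 rows; each row is the pose to reach, as a shift and turn from the pose measured when the call began, along the tool's axes at that moment; what a row does not reach only later rows make up. A row lasts 1/8 s, in which the tool goes at most 62.5 mm and 10.7 degrees, less where a joint would pass 70% of its speed; a pose out of reach is approached as far as the arm can. A call with a gripper value outside its range is refused whole. The fingers move at their own pace and stop on an object; "force" is the grip in N (left out, the last holds). Time passes only in rows, so rows that repeat a pose let the fingers close. It gives the time, the measured TCP pose, the force and the opening at its end, in the units of the state.
- get_obs(): the state, without advancing time (a new reading comes with each control period).
- vision.camera(name): name is "scene" or "top" or "wrist"; returns the picture (384x512x3 uint8, blue, green, red); there is no depth.
- vision.camera_info(name): a dict with "camera_matrix" (3x3 intrinsics, pixels), "rvec" (rotation vector, rad) and "tvec" (3), from world to camera coordinates, as OpenCV has them; the wrist camera has in their place "mount" (4x4, takes a point from camera to tool coordinates, whose origin is the TCP and whose axes are the flange's). Camera axes: x right, y down, z forward; pixel columns grow to the right and rows downward; lengths in m; the calibration is good to about 2 mm. A picture is of the moment at which its call begins: read the wrist's pose just before it. camera_info takes no time and is no camera call.
- hand_in(): hands the job in, once; it reports no verdict.
The state is a dict: "time_s": time; "qpos": joint angles; "joint_vel": joint speeds; "tau": joint torques, N m; "ee_pos": TCP position; "eef_rot": TCP orientation; "force": force on the tool from outside, world axes, zero at the start; "moment": the same for the moment, N m; "grip_width": finger opening in m.
Only numpy, scipy, OpenCV 4.12 (cv2) and the standard library are available. Lean on these libraries where they do the work, as an engineer would, in place of code of your own. Each camera call takes 0.05 s, during which the arm holds its last target.

## Working session

There is one attempt and no reset: what is moved stays moved. The work goes in short steps, Python scripts to look and compute and a tool call to move; the robot and the scene stay as the last step left them, time stands still between calls to the robot, and variables do not carry over. Pictures are saved under pics/ and viewed, and the job is handed in when it is done.

Besides the shell and the picture viewer there is one more tool, called after "Emit:" as name([rows], argument=value, ...), one row to a line, values as JSON. play_rows: Moves the arm, as the interface text tells. Its arguments: {"type":"object","properties":{"moves":{"type":"array","items":{"type":"object","properties":{"claw":{"type":"number"},"linear":{"type":"array","items":{"type":"number"}},"turn":{"type":"array","items":{"type":"number"}}}}},"force":{"type":"number"}},"required":["moves"]}

```bash
mkdir -p pics; ls; python3 - <<'E'
from station import get_obs, vision
import cv2, numpy as np
print(get_obs())
for n in ("scene","top","wrist"):
    im=vision.camera(n); cv2.imwrite(f"pics/{n}0.png",im)
    print(n,vision.camera_info(n))
E
```

```text
pics
{'time_s': 0.0, 'qpos': array([ 1.17139785e+00,  3.00492876e-01,  1.52156836e+00,  9.57194366e-06,
        1.32071865e+00, -6.65942018e-02]), 'joint_vel': array([ 0.00028334,  0.00032694,  0.00082151,  0.00048849,  0.00073636,
       -0.00097683]), 'tau': array([ 2.53852464e-03, -5.31813526e+01, -3.52729154e+01,  7.09502120e-02,
        2.46710074e-02, -9.68912400e-05]), 'ee_pos': array([0.17957695, 0.51957948, 0.20487977]), 'eef_rot': array([-3.14040866e+00, -8.82555098e-05,  2.80878596e+00]), 'force': array([ 0.53843825,  0.03568536, -0.43805685]), 'moment': array([ 0.01860547, -0.05198977,  0.00487431]), 'grip_width': 0.09392511227993498}
scene {'camera_matrix': array([[495.41756413,   0.        , 254.57509501],
       [  0.        , 495.41756413, 190.94028311],
       [  0.        ,   0.        ,   1.        ]]), 'rvec': array([ 1.58663433,  2.1588248 , -0.72625125]), 'tvec': array([ 0.16946907, -0.33216077,  1.4062874 ])}
top {'camera_matrix': array([[348.79243789,   0.        , 259.10433924],
       [  0.        , 348.79243789, 194.57609202],
       [  0.        ,   0.        ,   1.        ]]), 'rvec': array([ 2.16361481, -2.11219399,  0.11959874]), 'tvec': array([-0.00744657,  0.5110692 ,  0.8281899 ])}
wrist {'camera_matrix': array([[327.93018352,   0.        , 252.18468023],
       [  0.        , 327.93018352, 188.64555482],
       [  0.        ,   0.        ,   1.        ]]), 'mount': array([[ 6.95044959e-05, -9.66600637e-01, -2.56287345e-01,
         7.42323122e-02],
       [ 9.99999943e-01, -1.72321253e-05,  3.36189347e-04,
         5.45333285e-04],
       [-3.29377213e-04, -2.56287354e-01,  9.66600581e-01,
        -1.79018586e-01],
       [ 0.00000000e+00,  0.00000000e+00,  0.00000000e+00,
         1.00000000e+00]])}
```

View pics/scene0.png

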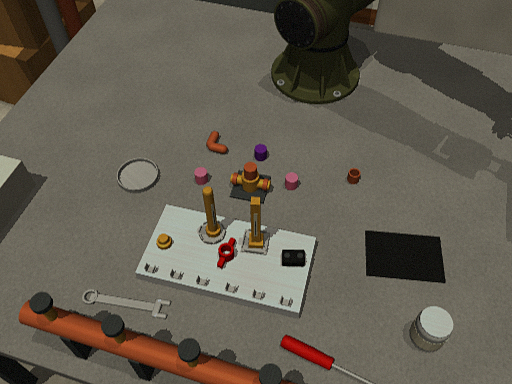

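View pics/top0.png

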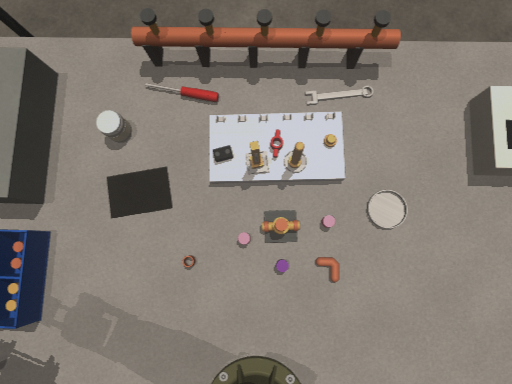

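View pics/wrist0.png

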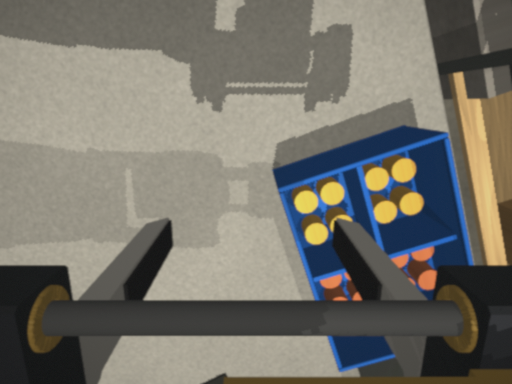

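The scene view shows the round-foot thermometer at (210,230), the square one at (256,240), the handle at (227,252), the valve with the copper cap at (250,172), the mat at (404,256) and the dish at (138,174). In the top view they sit around (295,160), (257,160), (277,144), (281,226), (140,192) and (387,209). I'll enlarge both views next.

```bash
python3 - <<'E'
import cv2
t=cv2.imread("pics/top0.png"); s=cv2.imread("pics/scene0.png")
cv2.imwrite("pics/topc.png",cv2.resize(t[105:245,200:350],None,fx=5,fy=4.28*1,interpolation=cv2.INTER_CUBIC)[:600])
cv2.imwrite("pics/scenec.png",cv2.resize(s[140:320,130:330],None,fx=3.3,fy=3.3,interpolation=cv2.INTER_CUBIC))
E
```

```text
(no output)
```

View pics/topc.png

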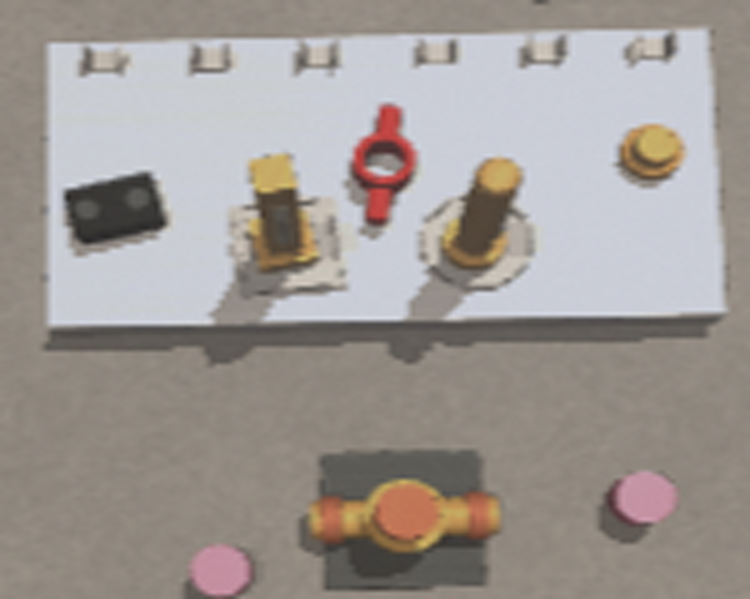

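View pics/scenec.png

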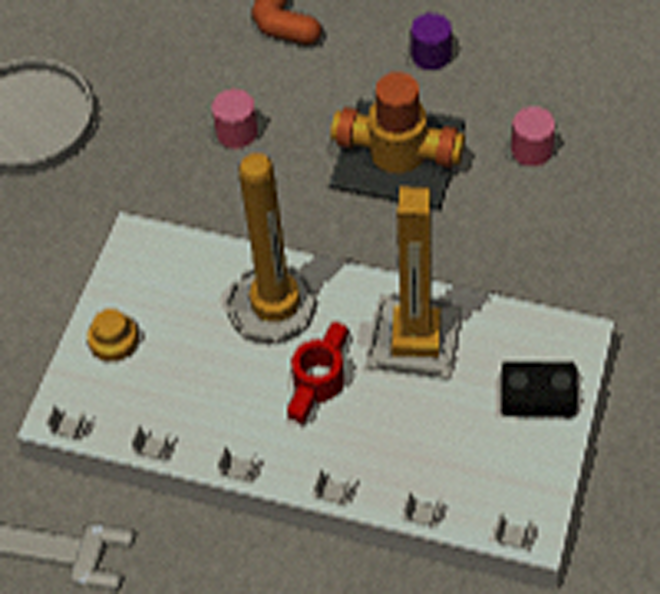

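```bash
cat > h.py <<'E'
import numpy as np, cv2
from station import get_obs, vision
from scipy.spatial.transform import Rotation as Ro
def cam(n,obs=None):
    i=vision.camera_info(n); K=i["camera_matrix"]
    if n=="wrist":
        o=obs; R=Ro.from_euler('xyz',o["eef_rot"]).as_matrix()
        M=i["mount"]; return K, R@M[:3,:3], R@M[:3,3]+o["ee_pos"]
    R=cv2.Rodrigues(i["rvec"])[0]; return K, R.T, -R.T@i["tvec"]
def ray(c,p,z):
    K,R,o=c; d=R@np.linalg.solve(K,[p[0],p[1],1]); return o+d*(z-o[2])/d[2]
def proj(c,X):
    K,R,o=c; q=K@(R.T@(np.asarray(X)-o)); return q[:2]/q[2]
def blobs(mask,amin=15):
    n,l,s,c=cv2.connectedComponentsWithStats(mask.astype(np.uint8))
    return [(s[i][4],c[i].round(1),s[i][:4]) for i in range(1,n) if s[i][4]>=amin]
E
python3 - <<'E'
from h import *
for n in("top","scene"):
    im=cv2.imread(f"pics/{n}0.png"); hsv=cv2.cvtColor(im,cv2.COLOR_BGR2HSV); c=cam(n)
    H,S,V=cv2.split(hsv)
    print(n,"cam pos",c[2].round(3))
    print("red");  [print(b, ray(c,b[1],.043).round(4)) for b in blobs(((H<4)|(H>174))&(S>170)&(V>80),30)]
    print("gold");  [print(b, ray(c,b[1],.183).round(4)) for b in blobs((H>12)&(H<24)&(S>130)&(V>130),15)]
    print("copper");  [print(b, ray(c,b[1],.077).round(4)) for b in blobs((H>4)&(H<12)&(S>120)&(V>110),15)]
    print("black");  [print(b, ray(c,b[1],.004).round(4)) for b in blobs((V<35),300)]
E
python3 - <<'E'
import cv2
t=cv2.imread("pics/top0.png");s=cv2.imread("pics/scene0.png")
for n,(x,y) in [("sqtop",(255,147)),("rdtop",(299,147)),("cap",(281,225)),("valve",(281,232)),("mat",(140,190)),("dish",(387,209)),("shelf",(230,130))]:
    print(n,t[y,x],cv2.cvtColor(t,cv2.COLOR_BGR2HSV)[y,x])
E
```

```text
top cam pos [ 0.393 -0.019  0.89 ]
red
(np.int32(256), array([199.1,  92.8]), array([181,  87,  37,  13], dtype=int32)) [0.7703 0.1655 0.043 ]
gold
(np.int32(113), array([281.3, 226.2]), array([268, 219,  26,  15], dtype=int32)) [ 0.4272 -0.0457  0.183 ]
(np.int32(81), array([ 12.7, 287.8]), array([  8, 283,  10,  11], dtype=int32)) [0.2907 0.4906 0.183 ]
(np.int32(83), array([ 10.7, 304.8]), array([  6, 300,  10,  11], dtype=int32)) [0.2577 0.4905 0.183 ]
copper
(np.int32(251), array([140.4,  33. ]), array([131,  27,  23,  14], dtype=int32)) [0.9126 0.3157 0.077 ]
(np.int32(635), array([181.4,  33.3]), array([158,  27,  50,  15], dtype=int32)) [0.9128 0.2109 0.077 ]
(np.int32(652), array([235.5,  34.1]), array([213,  27,  50,  15], dtype=int32)) [0.912  0.0737 0.077 ]
(np.int32(666), array([290.7,  34.5]), array([267,  28,  50,  15], dtype=int32)) [ 0.9124 -0.0652  0.077 ]
(np.int32(655), array([345.5,  35.2]), array([321,  28,  52,  15], dtype=int32)) [ 0.9119 -0.2018  0.077 ]
(np.int32(320), array([388.9,  36.1]), array([377,  29,  24,  15], dtype=int32)) [ 0.9106 -0.3091  0.077 ]
[... 2540 characters left out ...]
103,  97], dtype=int32)) [-0.1445 -0.0269  0.004 ]
(np.int32(3431), array([403.8, 256.4]), array([365, 231,  80,  52], dtype=int32)) [0.5196 0.3181 0.004 ]
(np.int32(313), array([292.9, 257.9]), array([282, 250,  23,  16], dtype=int32)) [0.5925 0.0951 0.004 ]
(np.int32(303), array([ 78.2, 348.3]), array([ 61, 338,  31,  22], dtype=int32)) [ 0.9004 -0.2428  0.004 ]
(np.int32(697), array([ 15. , 371.9]), array([  0, 355,  38,  29], dtype=int32)) [ 0.9743 -0.3322  0.004 ]
sqtop [102 170 199] [ 21 124 199]
rdtop [103 172 199] [ 22 123 199]
cap [ 86 118 194] [  9 142 194]
valve [ 65 106 139] [ 17 136 139]
mat [43 46 49] [15 31 49]
dish [176 187 196] [ 17  26 196]
shelf [210 204 202] [113  10 210]
```

```bash
python3 - <<'E'
from h import *
im=cv2.imread("pics/top0.png"); hsv=cv2.cvtColor(im,cv2.COLOR_BGR2HSV); c=cam("top")
H,S,V=[a.astype(int) for a in cv2.split(hsv)]
def roi(m,x0,y0,x1,y1):
    z=np.zeros(m.shape,bool); z[y0:y1,x0:x1]=m[y0:y1,x0:x1]; return z
g=(H>12)&(H<28)&(S>80)&(V>160)
for r in((245,135,270,156),(287,135,310,154)):
    print("thermo top",[ (b,ray(c,b[1],.183).round(4)) for b in blobs(roi(g,*r),15)])
red=((H<6)|(H>170))&(S>130)
m=roi(red,265,125,290,162)
for z in(.049,.056):print("handle",[ (b,ray(c,b[1],z).round(4)) for b in blobs(m,15)])
pts=np.argwhere(m)[:,::-1]; P=np.array([ray(c,p,.045)[:2] for p in pts])
u=np.linalg.svd(P-P.mean(0))[2][0]; print("yaw",np.degrees(np.arctan2(u[1],u[0])), 'extent',np.ptp((P-P.mean(0))@u), 'mid', P.mean(0), )
t=(P-P.mean(0))@u; print('midextent',P.mean(0)+u*(t.max()+t.min())/2)
mm=roi(V<75,95,155,185,225); 
print("mat",blobs(mm,300)); k=cv2.findContours(mm.astype(np.uint8),0,2)[0]; k=max(k,key=cv2.contourArea)
bx=cv2.boxPoints(cv2.minAreaRect(k)); print([ray(c,p,.004)[:2].round(4) for p in bx])
mcen=np.mean([ray(c,p,.004)[:2] for p in bx],0); print('matc',mcen)
# dish : bright
d=roi((V>150),360,180,415,240); bl=max(blobs(d,50),key=lambda b:b[0]); print("dish",bl)
k=max(cv2.findContours(d.astype(np.uint8),0,2)[0],key=cv2.contourArea); e=cv2.minEnclosingCircle(k); print(e,ray(c,e[0],.014).round(4), e[1]*.875/348)
# shelf
s=roi((V>175)&(S<40),195,100,360,195); k=max(cv2.findContours(s.astype(np.uint8),0,2)[0],key=cv2.contourArea)
bx=cv2.boxPoints(cv2.minAreaRect(k)); print("shelf",[ray(c,p,.03)[:2].round(4) for p in bx])
E
```

```text
thermo top [((np.int32(61), array([254., 145.]), array([250, 141,   9,   9], dtype=int32)), array([0.595 , 0.0141, 0.183 ]))]
thermo top [((np.int32(49), array([299.5, 145.3]), array([296, 142,   8,   8], dtype=int32)), array([ 0.5961, -0.0807,  0.183 ]))]
handle [((np.int32(75), array([276.3, 139.2]), array([271, 130,  12,  18], dtype=int32)), array([ 0.6492, -0.0347,  0.049 ])), ((np.int32(25), array([275.3, 151.8]), array([274, 149,   4,   7], dtype=int32)), array([ 0.6169, -0.0329,  0.049 ]))]
handle [((np.int32(75), array([276.3, 139.2]), array([271, 130,  12,  18], dtype=int32)), array([ 0.647 , -0.0346,  0.056 ])), ((np.int32(25), array([275.3, 151.8]), array([274, 149,   4,   7], dtype=int32)), array([ 0.6151, -0.0328,  0.056 ]))]
yaw 175.3604259887405 extent 0.06499510158621188 mid [ 0.64232719 -0.03428994]
midextent [ 0.6420191  -0.03426493]
mat [(np.int32(2539), array([138.9, 192.2]), array([107, 167,  65,  51], dtype=int32))]
[array([0.5537, 0.4115]), array([0.5844, 0.2511]), array([0.4769, 0.2266]), array([0.4467, 0.3842])]
matc [0.51540062 0.31835685]
dish (np.int32(1067), array([386.8, 209.3]), array([369, 190,  39,  38], dtype=int32))
((388.0, 208.5), 20.23002815246582) [ 0.4861 -0.3178  0.014 ] 0.050865731705194234
shelf [array([0.7181, 0.1411]), array([ 0.7322, -0.2039]), array([ 0.5588, -0.2065]), array([0.5437, 0.1292])]
```

```bash
cat >> h.py <<'E'
def go(x,y,z,yaw_deg,o=None):
    o=o or get_obs(); R=Ro.from_euler('xyz',o["eef_rot"]); T=Ro.from_euler('xyz',[np.pi,0,np.radians(yaw_deg)])
    l=R.inv().apply(np.array([x,y,z])-o["ee_pos"])*1000; r=(R.inv()*T).as_rotvec()
    print("at",o["ee_pos"].round(4),np.degrees(o["eef_rot"]).round(1),"t",round(o["time_s"],2)); print("lin",l.round(1),"turn",r.round(3),"dist",np.linalg.norm(l).round(1),"deg",np.degrees(np.linalg.norm(r)).round(1))
E
python3 -c "
from h import *
go(.595,-.034,.30,90)"
```

```text
at [0.1796 0.5197 0.205 ] [-180.    -0.   160.9] t 0.15
lin [-573.5 -387.7  -94.7] turn [-1.000e-03  0.000e+00  1.238e+00] dist 698.6 deg 70.9
```

Emit:
play_rows([
  {"claw": 1, "linear": [0, 0, -60], "turn": [0, 0, 0]},
  {"claw": 1, "linear": [-30, -20, -95], "turn": [0, 0, 0.15]},
  {"claw": 1, "linear": [-80, -54, -95], "turn": [0, 0, 0.3]},
  {"claw": 1, "linear": [-130, -88, -95], "turn": [0, 0, 0.45]},
  {"claw": 1, "linear": [-180, -122, -95], "turn": [0, 0, 0.6]},
  {"claw": 1, "linear": [-230, -155, -95], "turn": [0, 0, 0.75]},
  {"claw": 1, "linear": [-280, -189, -95], "turn": [0, 0, 0.9]},
  {"claw": 1, "linear": [-330, -223, -95], "turn": [0, 0, 1.05]},
])

```text
time_s: 1.15
ee_pos: [0.4195, 0.1994, 0.3002]
eef_rot: [-3.141, 0.001, 1.754]
force: [1.3, 0.9, 0.8]
grip_width: 0.0945
```

```bash
python3 -c "
from h import *
go(.595,-.034,.30,90)"
```

```text
at [0.4195 0.1994 0.3002] [-180.     0.   100.5] t 1.15
lin [-261.4  130.1    0.3] turn [-0.     0.001  0.183] dist 292.0 deg 10.5
```

Emit:
play_rows([
  {"claw": 1, "linear": [-54, 27, 0], "turn": [0, 0, 0.05]},
  {"claw": 1, "linear": [-108, 54, 0], "turn": [0, 0, 0.1]},
  {"claw": 1, "linear": [-162, 81, 0], "turn": [0, 0, 0.183]},
  {"claw": 1, "linear": [-216, 108, 0], "turn": [0, 0, 0.183]},
  {"claw": 1, "linear": [-250, 124, 0], "turn": [0, 0, 0.183]},
  {"claw": 1, "linear": [-261, 130, 0], "turn": [0, 0, 0.183]},
  {"claw": 1, "linear": [-261, 130, 0], "turn": [0, 0, 0.183]},
  {"claw": 1, "linear": [-261, 130, 0], "turn": [0, 0, 0.183]},
])

```text
time_s: 2.15
ee_pos: [0.5944, -0.0324, 0.3006]
eef_rot: [3.142, 0.001, 1.572]
force: [0.0, -0.0, -1.0]
grip_width: 0.094
```

```bash
python3 -c "
from h import *
o=get_obs();im=vision.camera('wrist');cv2.imwrite('pics/w1.png',im)
import pickle;pickle.dump(o,open('w1.pkl','wb'))
c=cam('wrist',o)
print(o['ee_pos'],o['eef_rot'])
print('sq top exp',proj(c,[.595,.014,.183]),'rd',proj(c,[.597,-.081,.183]),'handle',proj(c,[.642,-.034,.056]))"
```

```text
[ 0.594378   -0.03242935  0.30063829] [3.14156182e+00 5.79607375e-04 1.57209414e+00]
sq top exp [252.57883064 134.49848896] rd [254.47545124 233.25850224] handle [288.20380835 162.22109052]
```

View pics/w1.png

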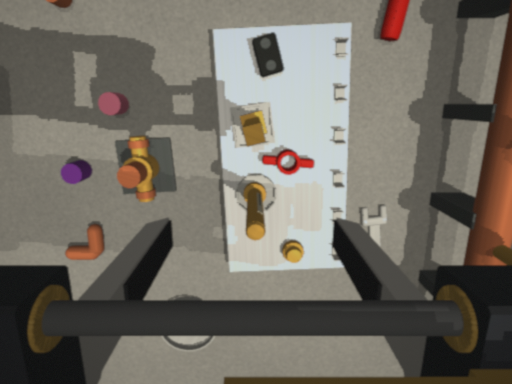

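The wrist view shows the square top near (254,135), the round top at (256,232) and the handle hub at (288,161). All are within about 1 px of what I predicted. Next is the yaw of the square case.

```bash
python3 -c "
from h import *
im=cv2.imread('pics/w1.png')
cv2.imwrite('pics/w1c.png',cv2.resize(im[90:250,220:320],None,fx=3.7,fy=3.7,interpolation=cv2.INTER_CUBIC))
import pickle;o=pickle.load(open('w1.pkl','rb'));c=cam('wrist',o)
H,S,V=[a.astype(int) for a in cv2.split(cv2.cvtColor(im,cv2.COLOR_BGR2HSV))]
m=((H>14)&(H<28)&(S>120)&(V>165));z=np.zeros_like(m);z[90:260,230:280]=m[90:260,230:280]
for b in blobs(z,20):
    print(b,ray(c,b[1],.183).round(4))
"
```

```text
(np.int32(83), array([260.7, 119.3]), array([254, 111,  12,  22], dtype=int32)) [0.6022 0.0274 0.183 ]
(np.int32(69), array([260.8, 190. ]), array([254, 184,  12,  17], dtype=int32)) [ 0.6028 -0.0375  0.183 ]
(np.int32(192), array([255.4, 231.9]), array([248, 225,  16,  15], dtype=int32)) [ 0.5979 -0.0796  0.183 ]
```

View pics/w1c.png

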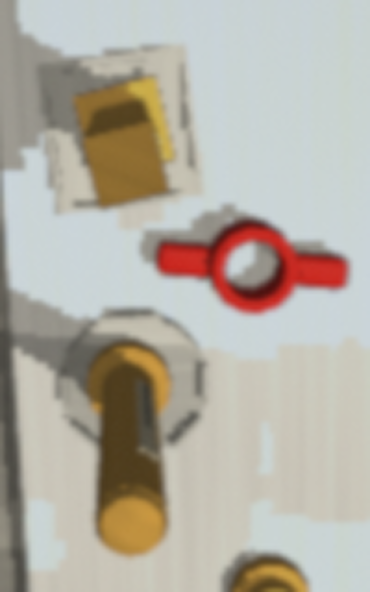

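```bash
python3 -c "
from h import *
im=cv2.imread('pics/w1.png')
import pickle;o=pickle.load(open('w1.pkl','rb'));c=cam('wrist',o)
H,S,V=[a.astype(int) for a in cv2.split(cv2.cvtColor(im,cv2.COLOR_BGR2HSV))]
m=(S>110)
P=[]
for x in range(248,265):
    r=np.where(m[120:150,x])[0]
    P.append(ray(c,(x,120+r.max()+.5),.183)[:2]); 
P=np.array(P);P=P[1:-1];print(P.round(4)); print('bottom edge yaw',np.degrees(np.arctan(np.polyfit(P[:,0],P[:,1],1)[0])), P.mean(0))
Q=[]
for y in range(130,144):
    r=np.where(m[y,238:275])[0]; Q.append(ray(c,(238+r.min()-.5,y),.183)[:2])
Q=np.array(Q);print(Q.round(4));print('left edge yaw',np.degrees(-np.arctan(np.polyfit(Q[:,1],Q[:,0],1)[0])))
"
```

```text
[[0.5918 0.005 ]
 [0.5927 0.005 ]
 [0.5936 0.005 ]
 [0.5945 0.005 ]
 [0.5954 0.0059]
 [0.5963 0.0059]
 [0.5972 0.0059]
 [0.5981 0.0059]
 [0.599  0.0069]
 [0.5999 0.0069]
 [0.6008 0.0069]
 [0.6017 0.0069]
 [0.6026 0.0078]
 [0.6035 0.0078]
 [0.6044 0.0078]]
bottom edge yaw 13.698719637477012 [0.59809731 0.00630937]
[[0.586  0.018 ]
 [0.586  0.0171]
 [0.5869 0.0162]
 [0.5869 0.0153]
 [0.5869 0.0144]
 [0.5878 0.0135]
 [0.5878 0.0127]
 [0.5877 0.0118]
 [0.5886 0.0109]
 [0.5886 0.01  ]
 [0.5886 0.0091]
 [0.5886 0.0082]
 [0.5895 0.0073]
 [0.5895 0.0064]]
left edge yaw 17.09901017951688
```

```bash
python3 -c "
from h import *
go(.5955,.0145,.30,104);go(.5955,.0145,.10,104)"
```

```text
at [ 0.5944 -0.0324  0.3008] [180.    0.   90.1] t 2.2
lin [46.9  1.2  0.7] turn [ 0.     0.001 -0.243] dist 46.9 deg 13.9
at [ 0.5944 -0.0324  0.3008] [180.    0.   90.1] t 2.2
lin [ 47.    1.1 200.7] turn [ 0.     0.001 -0.243] dist 206.2 deg 13.9
```

Emit:
play_rows([
  {"claw": 1, "linear": [25, 0.5, 0.7], "turn": [0, 0, -0.12]},
  {"claw": 1, "linear": [47, 1.1, 0.7], "turn": [0, 0, -0.243]},
  {"claw": 1, "linear": [47, 1.1, 0.7], "turn": [0, 0, -0.243]},
  {"claw": 1, "linear": [47, 1.1, 45], "turn": [0, 0, -0.243]},
  {"claw": 1, "linear": [47, 1.1, 95], "turn": [0, 0, -0.243]},
  {"claw": 1, "linear": [47, 1.1, 145], "turn": [0, 0, -0.243]},
  {"claw": 1, "linear": [47, 1.1, 185], "turn": [0, 0, -0.243]},
  {"claw": 1, "linear": [47, 1.1, 200.7], "turn": [0, 0, -0.243]},
])

```text
time_s: 3.2
ee_pos: [0.5945, 0.0142, 0.0983]
eef_rot: [-3.139, 0.0, 1.813]
force: [-0.5, -1.1, -0.9]
grip_width: 0.0942
```

```bash
python3 -c "
from h import *
go(.5955,.0145,.10,104)
cv2.imwrite('pics/w2.png',vision.camera('wrist'));cv2.imwrite('pics/s2.png',vision.camera('scene'))"
```

```text
at [0.5945 0.0142 0.0983] [-179.9    0.   103.9] t 3.2
lin [ 0.   1.  -1.7] turn [-0.002  0.    -0.002] dist 2.0 deg 0.2
```

View pics/w2.png

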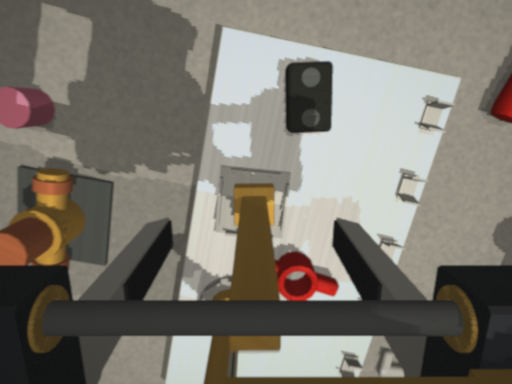

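View pics/s2.png

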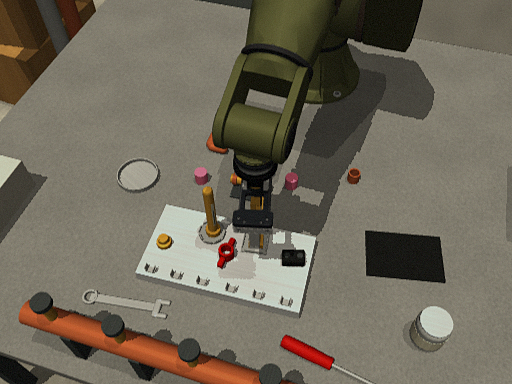

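The wrist view shows the case centred between the jaws (column 253) with its foot parallel to them, so I'll close the gripper.

Emit:
play_rows([
  {"claw": 0, "linear": [0, 0.5, 0], "turn": [0, 0, 0]},
  {"claw": 0, "linear": [0, 0.5, 0], "turn": [0, 0, 0]},
  {"claw": 0, "linear": [0, 0.5, 0], "turn": [0, 0, 0]},
  {"claw": 0, "linear": [0, 0.5, 0], "turn": [0, 0, 0]},
  {"claw": 0, "linear": [0, 0.5, 0], "turn": [0, 0, 0]},
  {"claw": 0, "linear": [0, 0.5, 0], "turn": [0, 0, 0]},
], force=25)

```text
time_s: 4.05
ee_pos: [0.5956, 0.0144, 0.0995]
eef_rot: [-3.14, 0.0, 1.814]
force: [0.2, -0.6, -0.2]
grip_width: 0.0375
```

Emit:
play_rows([
  {"claw": 0, "linear": [0, 0, 0], "turn": [0, 0, 0]},
  {"claw": 0, "linear": [0, 0, 0], "turn": [0, 0, 0]},
  {"claw": 0, "linear": [0, 0, 0], "turn": [0, 0, 0]},
  {"claw": 0, "linear": [0, 0, 0], "turn": [0, 0, 0]},
  {"claw": 0, "linear": [0, 0, 0], "turn": [0, 0, 0]},
], force=25)

```text
time_s: 4.68
ee_pos: [0.5956, 0.0144, 0.0994]
eef_rot: [-3.14, 0.0, 1.814]
force: [0.9, -0.8, -0.5]
grip_width: 0.0181
```

Emit:
play_rows([
  {"claw": 0, "linear": [0, 0, -5], "turn": [0, 0, 0]},
  {"claw": 0, "linear": [0, 0, -15], "turn": [0, 0, 0]},
  {"claw": 0, "linear": [0, 0, -30], "turn": [0, 0, 0]},
  {"claw": 0, "linear": [0, 0, -45], "turn": [0, 0, 0]},
  {"claw": 0, "linear": [0, 0, -55], "turn": [0, 0, 0]},
  {"claw": 0, "linear": [0, 0, -60], "turn": [0, 0, 0]},
])

```text
time_s: 5.42
ee_pos: [0.5958, 0.0145, 0.1603]
eef_rot: [-3.141, 0.001, 1.814]
force: [0.3, -0.4, -1.9]
grip_width: 0.0176
```

```bash
python3 -c "
from h import *
go(.508,.356,.16,104)
cv2.imwrite('pics/w3.png',vision.camera('wrist'));cv2.imwrite('pics/s3.png',vision.camera('scene'))"
```

```text
at [0.5958 0.0145 0.1603] [-180.     0.   103.9] t 5.42
lin [ 3.526e+02 -2.900e+00  1.000e-01] turn [-0.001  0.001 -0.001] dist 352.6 deg 0.1
```

View pics/s3.png

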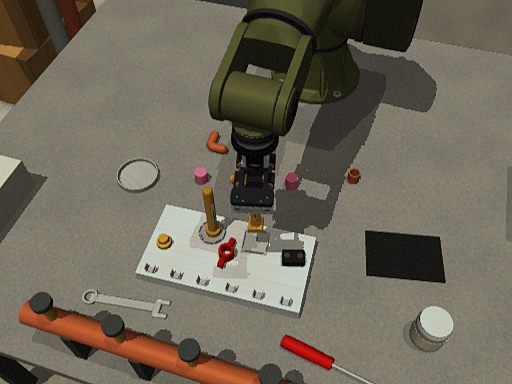

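The square thermometer is off its seat, foot visible at (257,225), and hangs upright. Next I carry it to the mat.

Emit:
play_rows([
  {"claw": 0, "linear": [10, 0, 0], "turn": [0, 0, 0]},
  {"claw": 0, "linear": [30, 0, 0], "turn": [0, 0, 0]},
  {"claw": 0, "linear": [65, 0, 0], "turn": [0, 0, 0]},
  {"claw": 0, "linear": [105, 0, 0], "turn": [0, 0, 0]},
  {"claw": 0, "linear": [150, -1, 0], "turn": [0, 0, 0]},
  {"claw": 0, "linear": [195, -1, 0], "turn": [0, 0, 0]},
  {"claw": 0, "linear": [240, -2, 0], "turn": [0, 0, 0]},
  {"claw": 0, "linear": [280, -2, 0], "turn": [0, 0, 0]},
])

```text
time_s: 6.52
ee_pos: [0.5248, 0.2884, 0.1595]
eef_rot: [-3.14, 0.0, 1.815]
force: [-0.0, -1.2, -2.1]
grip_width: 0.018
```

```bash
python3 -c "
from h import *
go(.508,.356,.16,104)"
```

```text
at [0.5248 0.2884 0.1595] [-179.9    0.   104. ] t 6.53
lin [69.7  0.1 -0.5] turn [-0.001  0.     0.   ] dist 69.7 deg 0.1
```

Emit:
play_rows([
  {"claw": 0, "linear": [30, 0, 0], "turn": [0, 0, 0]},
  {"claw": 0, "linear": [52, 0, 0], "turn": [0, 0, 0]},
  {"claw": 0, "linear": [65, 0, 0], "turn": [0, 0, 0]},
  {"claw": 0, "linear": [70, 0, 0], "turn": [0, 0, 0]},
  {"claw": 0, "linear": [70, 0, 15], "turn": [0, 0, 0]},
  {"claw": 0, "linear": [70, 0, 40], "turn": [0, 0, 0]},
  {"claw": 0, "linear": [70, 0, 65], "turn": [0, 0, 0]},
  {"claw": 0, "linear": [70, 0, 75], "turn": [0, 0, 0]},
])

```text
time_s: 7.52
ee_pos: [0.5074, 0.355, 0.0823]
eef_rot: [-3.138, 0.001, 1.814]
force: [0.4, 0.6, -1.7]
grip_width: 0.0183
```

```bash
python3 -c "
from h import *
go(.508,.356,.0705,104)
cv2.imwrite('pics/s4.png',np.hstack([vision.camera('scene')[180:330,300:500],vision.camera('top')[120:270,80:230]]).repeat(2,0).repeat(2,1))"
```

```text
at [0.5074 0.355  0.0823] [-1.798e+02  1.000e-01  1.039e+02] t 7.53
lin [ 0.9  0.9 11.8] turn [-0.004  0.001 -0.001] dist 11.8 deg 0.3
```

View pics/s4.png

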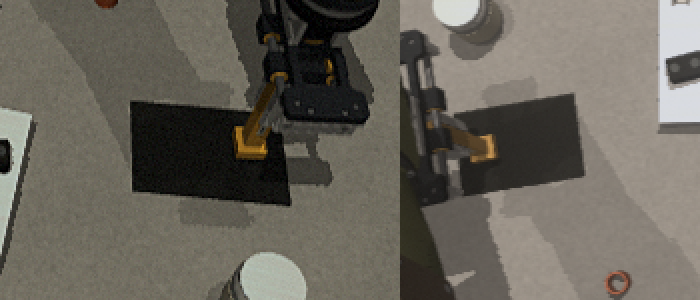

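The foot is over the far half of the mat, at about (250,145) in the scene crop, so I'll lower it slowly.

Emit:
play_rows([
  {"claw": 0, "linear": [0.5, 0.5, 5], "turn": [0, 0, 0]},
  {"claw": 0, "linear": [0.5, 0.5, 9], "turn": [0, 0, 0]},
  {"claw": 0, "linear": [0.5, 0.5, 11], "turn": [0, 0, 0]},
  {"claw": 0, "linear": [0.5, 0.5, 12], "turn": [0, 0, 0]},
  {"claw": 0, "linear": [0.5, 0.5, 12.5], "turn": [0, 0, 0]},
  {"claw": 0, "linear": [0.5, 0.5, 12.5], "turn": [0, 0, 0]},
])

```text
time_s: 8.38
ee_pos: [0.5079, 0.3561, 0.0709]
eef_rot: [-3.139, 0.001, 1.815]
force: [0.7, -0.5, -1.3]
grip_width: 0.018
```

Emit:
play_rows([
  {"claw": 0, "linear": [0, 0, 0.7], "turn": [0, 0, 0]},
  {"claw": 0, "linear": [0, 0, 1.4], "turn": [0, 0, 0]},
  {"claw": 0, "linear": [0, 0, 2], "turn": [0, 0, 0]},
  {"claw": 0, "linear": [0, 0, 2], "turn": [0, 0, 0]},
])

```text
time_s: 8.88
ee_pos: [0.508, 0.3562, 0.0704]
eef_rot: [-3.139, 0.001, 1.815]
force: [-5.6, -4.1, 12.8]
grip_width: 0.0178
```

Contact, with 13 N upward. I'll ease off, open and rise.

Emit:
play_rows([
  {"claw": 0, "linear": [0, 0, -0.5], "turn": [0, 0, 0]},
  {"claw": 0, "linear": [0, 0, -0.5], "turn": [0, 0, 0]},
  {"claw": 0.4, "linear": [0, 0, -0.5], "turn": [0, 0, 0]},
  {"claw": 0.5, "linear": [0, 0, -0.5], "turn": [0, 0, 0]},
  {"claw": 0.6, "linear": [0, 0, -0.5], "turn": [0, 0, 0]},
  {"claw": 0.6, "linear": [0, 0, -0.5], "turn": [0, 0, 0]},
  {"claw": 0.6, "linear": [0, 0, -0.5], "turn": [0, 0, 0]},
])

```text
time_s: 9.75
ee_pos: [0.508, 0.3562, 0.0709]
eef_rot: [-3.139, 0.001, 1.815]
force: [0.1, 0.3, 0.6]
grip_width: 0.0563
```

```bash
python3 -c "
from h import *
print(get_obs()['grip_width'])
cv2.imwrite('pics/s5.png',np.hstack([vision.camera('scene')[180:330,300:500],vision.camera('top')[120:270,80:230]]).repeat(2,0).repeat(2,1))"
```

```text
0.05629174982887548
```

View pics/s5.png

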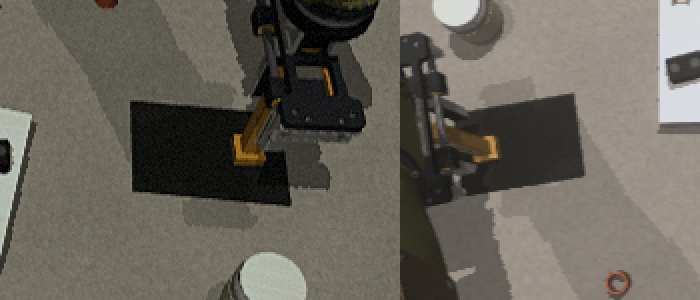

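Released, and it stands with its foot at (250,150) in the crop. I'll rise straight up, then go to the round thermometer.

Emit:
play_rows([
  {"claw": 0.7, "linear": [0, 0, -20], "turn": [0, 0, 0]},
  {"claw": 0.8, "linear": [0, 0, -60], "turn": [0, 0, 0]},
  {"claw": 1, "linear": [0, 0, -110], "turn": [0, 0, 0]},
  {"claw": 1, "linear": [0, 0, -160], "turn": [0, 0, 0]},
  {"claw": 1, "linear": [0, 0, -200], "turn": [0, 0, 0]},
  {"claw": 1, "linear": [0, 0, -225], "turn": [0, 0, 0]},
  {"claw": 1, "linear": [0, 0, -230], "turn": [0, 0, 0]},
])

```text
time_s: 10.72
ee_pos: [0.5087, 0.3566, 0.3038]
eef_rot: [3.14, -0.001, 1.815]
force: [0.9, -1.5, -0.4]
grip_width: 0.0945
```

```bash
python3 -c "
from h import *
go(.5975,-.080,.30,90)"
```

```text
at [0.5087 0.3566 0.3038] [179.9  -0.  104. ] t 10.72
lin [-445.1  -19.2    3.5] turn [ 0.001 -0.001  0.244] dist 445.6 deg 14.0
```

Emit:
play_rows([
  {"claw": 1, "linear": [-40, -2, 0], "turn": [0, 0, 0.03]},
  {"claw": 1, "linear": [-95, -4, 0], "turn": [0, 0, 0.06]},
  {"claw": 1, "linear": [-150, -6, 0], "turn": [0, 0, 0.09]},
  {"claw": 1, "linear": [-205, -9, 0], "turn": [0, 0, 0.12]},
  {"claw": 1, "linear": [-260, -11, 0], "turn": [0, 0, 0.15]},
  {"claw": 1, "linear": [-315, -13, 0], "turn": [0, 0, 0.18]},
  {"claw": 1, "linear": [-370, -16, 0], "turn": [0, 0, 0.21]},
  {"claw": 1, "linear": [-420, -18, 0], "turn": [0, 0, 0.244]},
])

```text
time_s: 11.72
ee_pos: [0.5924, -0.0572, 0.303]
eef_rot: [3.141, -0.001, 1.569]
force: [1.1, 0.7, -0.3]
grip_width: 0.0941
```

```bash
python3 -c "
from h import *
go(.5975,-.080,.30,90)"
```

```text
at [ 0.5924 -0.0572  0.303 ] [ 1.80e+02 -1.00e-01  8.99e+01] t 11.72
lin [-22.8   5.2   3. ] turn [ 0.    -0.001 -0.002] dist 23.5 deg 0.1
```

Emit:
play_rows([
  {"claw": 1, "linear": [-20, 5, 0], "turn": [0, 0, 0]},
  {"claw": 1, "linear": [-22.8, 5.2, 10], "turn": [0, 0, 0]},
  {"claw": 1, "linear": [-22.8, 5.2, 50], "turn": [0, 0, 0]},
  {"claw": 1, "linear": [-22.8, 5.2, 100], "turn": [0, 0, 0]},
  {"claw": 1, "linear": [-22.8, 5.2, 150], "turn": [0, 0, 0]},
  {"claw": 1, "linear": [-22.8, 5.2, 190], "turn": [0, 0, 0]},
  {"claw": 1, "linear": [-22.8, 5.2, 203], "turn": [0, 0, 0]},
  {"claw": 1, "linear": [-22.8, 5.2, 203], "turn": [0, 0, 0]},
])

```text
time_s: 12.72
ee_pos: [0.5976, -0.0789, 0.1001]
eef_rot: [-3.141, -0.001, 1.57]
force: [0.2, -0.6, 0.7]
grip_width: 0.0939
```

```bash
python3 -c "
from h import *
go(.5975,-.080,.10,90)
cv2.imwrite('pics/w6.png',vision.camera('wrist'))"
```

```text
at [ 0.5976 -0.0789  0.1001] [-1.8e+02 -1.0e-01  9.0e+01] t 12.72
lin [-1.1 -0.1  0.1] turn [-0.    -0.001 -0.   ] dist 1.1 deg 0.1
```

View pics/w6.png

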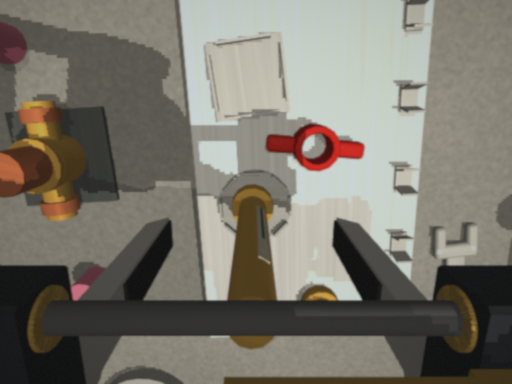

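The case is centred at column 252. The empty square seat is clear at (247,76), with the handle hub at (316,147). I'll grip and lift.

Emit:
play_rows([
  {"claw": 0, "linear": [-1, 0, 0], "turn": [0, 0, 0]},
  {"claw": 0, "linear": [-1, 0, 0], "turn": [0, 0, 0]},
  {"claw": 0, "linear": [-1, 0, 0], "turn": [0, 0, 0]},
  {"claw": 0, "linear": [-1, 0, 0], "turn": [0, 0, 0]},
  {"claw": 0, "linear": [-1, 0, 0], "turn": [0, 0, 0]},
  {"claw": 0, "linear": [-1, 0, 0], "turn": [0, 0, 0]},
  {"claw": 0, "linear": [-1, 0, 0], "turn": [0, 0, 0]},
  {"claw": 0, "linear": [-1, 0, 0], "turn": [0, 0, 0]},
], force=25)

```text
time_s: 13.78
ee_pos: [0.5981, -0.0803, 0.1012]
eef_rot: [3.14, -0.001, 1.57]
force: [0.6, -0.0, 0.7]
grip_width: 0.0196
```

Emit:
play_rows([
  {"claw": 0, "linear": [0, 0, 0], "turn": [0, 0, 0]},
  {"claw": 0, "linear": [0, 0, 0], "turn": [0, 0, 0]},
  {"claw": 0, "linear": [0, 0, 0], "turn": [0, 0, 0]},
  {"claw": 0, "linear": [0, 0, 0], "turn": [0, 0, 0]},
], force=25)

```text
time_s: 14.28
ee_pos: [0.5981, -0.0803, 0.1012]
eef_rot: [3.14, -0.001, 1.57]
force: [-0.3, 0.4, -0.3]
grip_width: 0.0199
```

Emit:
play_rows([
  {"claw": 0, "linear": [0, 0, -5], "turn": [0, 0, 0]},
  {"claw": 0, "linear": [0, 0, -15], "turn": [0, 0, 0]},
  {"claw": 0, "linear": [0, 0, -30], "turn": [0, 0, 0]},
  {"claw": 0, "linear": [0, 0, -45], "turn": [0, 0, 0]},
  {"claw": 0, "linear": [0, 0, -55], "turn": [0, 0, 0]},
  {"claw": 0, "linear": [0, 0, -60], "turn": [0, 0, 0]},
  {"claw": 0, "linear": [0, 0, -60], "turn": [0, 0, 0]},
])

```text
time_s: 15.15
ee_pos: [0.598, -0.0803, 0.1613]
eef_rot: [3.14, -0.001, 1.57]
force: [-0.1, -0.7, -1.9]
grip_width: 0.0197
```

```bash
python3 -c "
from h import *
go(.5225,.281,.16,101)
cv2.imwrite('pics/s7.png',vision.camera('scene'))"
```

```text
at [ 0.598  -0.0803  0.1613] [179.9  -0.   90. ] t 15.15
lin [361.3 -75.8   1.4] turn [ 0.002 -0.001 -0.193] dist 369.1 deg 11.0
```

View pics/s7.png

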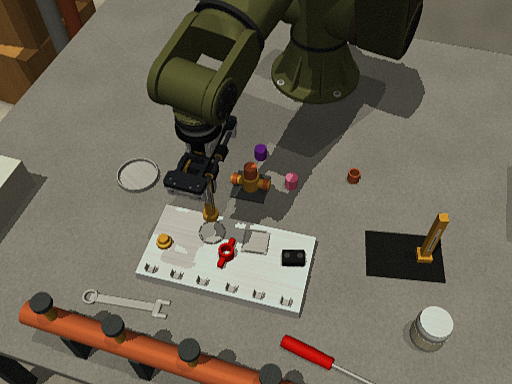

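The square thermometer stands on the mat at (425,257), and the round one is lifted. On to the mat.

Emit:
play_rows([
  {"claw": 0, "linear": [10, -2, 0], "turn": [0, 0, -0.02]},
  {"claw": 0, "linear": [30, -6, 0], "turn": [0, 0, -0.04]},
  {"claw": 0, "linear": [65, -14, 0], "turn": [0, 0, -0.06]},
  {"claw": 0, "linear": [105, -22, 0], "turn": [0, 0, -0.09]},
  {"claw": 0, "linear": [150, -31, 0], "turn": [0, 0, -0.12]},
  {"claw": 0, "linear": [195, -41, 0], "turn": [0, 0, -0.15]},
  {"claw": 0, "linear": [240, -50, 0], "turn": [0, 0, -0.18]},
  {"claw": 0, "linear": [280, -59, 0], "turn": [0, 0, -0.19]},
])

```text
time_s: 16.2
ee_pos: [0.5377, 0.2024, 0.161]
eef_rot: [3.14, -0.001, 1.763]
force: [0.0, -0.1, -1.9]
grip_width: 0.0199
```

```bash
python3 -c "
from h import *
go(.5225,.281,.16,101)"
```

```text
at [0.5377 0.2024 0.161 ] [179.9  -0.  101. ] t 16.2
lin [80.   0.1  1.1] turn [ 0.001 -0.001 -0.   ] dist 80.0 deg 0.1
```

Emit:
play_rows([
  {"claw": 0, "linear": [35, 0, 0], "turn": [0, 0, 0]},
  {"claw": 0, "linear": [60, 0, 0], "turn": [0, 0, 0]},
  {"claw": 0, "linear": [75, 0, 0], "turn": [0, 0, 0]},
  {"claw": 0, "linear": [80, 0, 0], "turn": [0, 0, 0]},
  {"claw": 0, "linear": [80, 0, 15], "turn": [0, 0, 0]},
  {"claw": 0, "linear": [80, 0, 40], "turn": [0, 0, 0]},
  {"claw": 0, "linear": [80, 0, 65], "turn": [0, 0, 0]},
  {"claw": 0, "linear": [80, 0, 75], "turn": [0, 0, 0]},
])

```text
time_s: 17.2
ee_pos: [0.5219, 0.2799, 0.0839]
eef_rot: [-3.14, -0.0, 1.762]
force: [-0.5, -0.1, -1.7]
grip_width: 0.0195
```

```bash
python3 -c "
from h import *
go(.5225,.281,.0722,101)
t=vision.camera('top');cv2.imwrite('pics/t8.png',t)
cv2.imwrite('pics/s8.png',np.hstack([vision.camera('scene')[180:330,300:500],t[120:270,80:230]]).repeat(2,0).repeat(2,1))"
```

```text
at [0.5219 0.2799 0.0839] [-179.9   -0.   100.9] t 17.2
lin [ 1.   0.8 11.7] turn [-0.002 -0.    -0.001] dist 11.7 deg 0.1
```

View pics/s8.png

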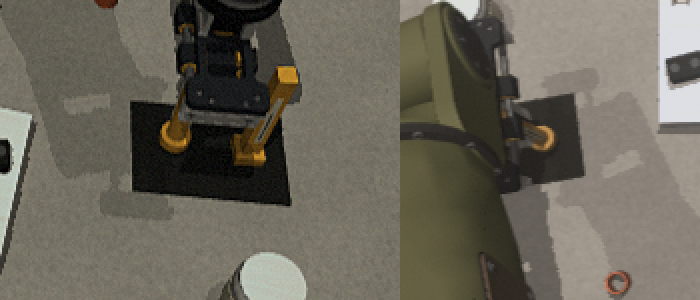

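The round foot, at (175,137) in the crop, is over the mat well beside the square one. Lowering.

Emit:
play_rows([
  {"claw": 0, "linear": [0.5, 0.5, 5], "turn": [0, 0, 0]},
  {"claw": 0, "linear": [0.5, 0.5, 9], "turn": [0, 0, 0]},
  {"claw": 0, "linear": [0.5, 0.5, 11], "turn": [0, 0, 0]},
  {"claw": 0, "linear": [0.5, 0.5, 12], "turn": [0, 0, 0]},
  {"claw": 0, "linear": [0.5, 0.5, 12.7], "turn": [0, 0, 0]},
  {"claw": 0, "linear": [0.5, 0.5, 13.2], "turn": [0, 0, 0]},
  {"claw": 0, "linear": [0.5, 0.5, 13.2], "turn": [0, 0, 0]},
])

```text
time_s: 18.18
ee_pos: [0.5227, 0.281, 0.0721]
eef_rot: [-3.141, -0.0, 1.762]
force: [-2.1, -1.5, 3.2]
grip_width: 0.0201
```

Contact at 3 N, so I can release and rise.

Emit:
play_rows([
  {"claw": 0, "linear": [0, 0, 0], "turn": [0, 0, 0]},
  {"claw": 0.4, "linear": [0, 0, 0], "turn": [0, 0, 0]},
  {"claw": 0.5, "linear": [0, 0, 0], "turn": [0, 0, 0]},
  {"claw": 0.6, "linear": [0, 0, 0], "turn": [0, 0, 0]},
  {"claw": 0.6, "linear": [0, 0, 0], "turn": [0, 0, 0]},
  {"claw": 0.6, "linear": [0, 0, 0], "turn": [0, 0, 0]},
])

```text
time_s: 18.92
ee_pos: [0.5227, 0.281, 0.0721]
eef_rot: [-3.141, -0.0, 1.762]
force: [0.5, 0.5, 0.5]
grip_width: 0.0562
```

Emit:
play_rows([
  {"claw": 0.7, "linear": [0, 0, -20], "turn": [0, 0, 0]},
  {"claw": 0.8, "linear": [0, 0, -60], "turn": [0, 0, 0]},
  {"claw": 1, "linear": [0, 0, -110], "turn": [0, 0, 0]},
  {"claw": 1, "linear": [0, 0, -160], "turn": [0, 0, 0]},
  {"claw": 1, "linear": [0, 0, -200], "turn": [0, 0, 0]},
  {"claw": 1, "linear": [0, 0, -225], "turn": [0, 0, 0]},
  {"claw": 1, "linear": [0, 0, -230], "turn": [0, 0, 0]},
])

```text
time_s: 19.8
ee_pos: [0.5231, 0.281, 0.3036]
eef_rot: [3.139, -0.001, 1.762]
force: [0.6, 0.9, -1.0]
grip_width: 0.0939
```

```bash
python3 -c "
from h import *
go(.437,-.049,.30,90)
t=vision.camera('top');s=vision.camera('scene');cv2.imwrite('pics/t9.png',t);cv2.imwrite('pics/s9.png',s)
cv2.imwrite('pics/v9.png',np.hstack([s[180:330,300:500],t[120:270,80:230]]).repeat(2,0).repeat(2,1))
cv2.imwrite('pics/v9b.png',np.vstack([cv2.resize(t[105:190,200:350],None,fx=4,fy=4,interpolation=2),cv2.resize(s[200:265,180:330],None,fx=4,fy=4,interpolation=2)]))"
```

```text
at [0.5231 0.281  0.3036] [ 1.799e+02 -1.000e-01  1.010e+02] t 19.8
lin [-307.7 -147.3    2.9] turn [ 0.002 -0.001  0.191] dist 341.1 deg 11.0
```

View pics/v9.png

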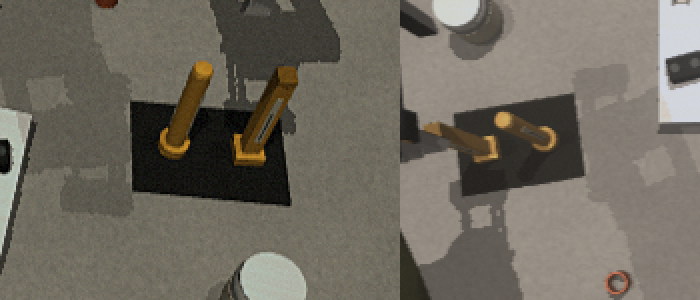

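View pics/v9b.png

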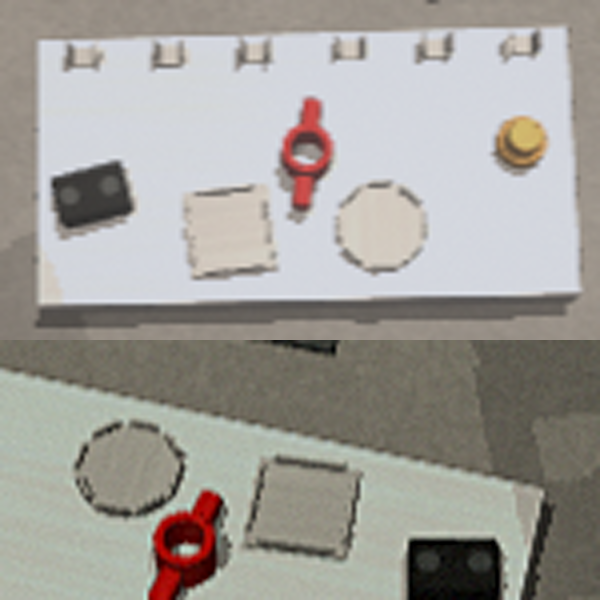

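Both thermometers stand on the mat, and both empty seats are clear, round at (295,161.5) and square at (257.5,162.5) in the top view. I'll measure seats, handle and thermometers now.

```bash
python3 -c "
from h import *
t=cam('top');s=cam('scene')
for n,a,b,z in (('seatR',(295.2-.4,161.5-.4),(212.5-.4,232-.4),.036),('seatS',(257.1,162.1),(255.6,241.1),.036),('handle',(275.9,142.1),(226.1,251.6),.056),):
    print(n,ray(t,a,z).round(4),ray(s,b,z).round(4))
o=None
import pickle;w=cam('wrist',pickle.load(open('w1.pkl','rb')));print('handle wrist hub (288.2,161)',ray(w,(288.2,161),.056))
for n in('t9','s9'):
    im=cv2.imread(f'pics/{n}.png');H,S,V=[a.astype(int) for a in cv2.split(cv2.cvtColor(im,cv2.COLOR_BGR2HSV))]
    m=((H<6)|(H>170))&(S>130)
    c=t if n=='t9' else s
    z=np.zeros_like(m)
    if n=='t9': z[120:165,260:295]=m[120:165,260:295]
    else: z[230:275,210:245]=m[230:275,210:245]
    print(blobs(z),[ray(c,b[1],.046).round(4) for b in blobs(z)])
"
```

```text
seatR [ 0.5975 -0.0823  0.036 ] [ 0.5997 -0.082   0.036 ]
seatS [0.593 0.012 0.036] [0.5947 0.0133 0.036 ]
handle [ 0.6396 -0.0338  0.056 ] [ 0.6471 -0.0324  0.056 ]
handle wrist hub (288.2,161) [ 0.64204648 -0.03248571  0.056     ]
[(np.int32(72), array([276.2, 139.1]), array([271, 130,  11,  18], dtype=int32)), (np.int32(25), array([275.3, 151.8]), array([274, 149,   4,   7], dtype=int32))] [array([ 0.6503, -0.0345,  0.046 ]), array([ 0.6177, -0.0329,  0.046 ])]
[(np.int32(310), array([225.8, 252.3]), array([217, 238,  19,  30], dtype=int32))] [array([ 0.6436, -0.0349,  0.046 ])]
```

Emit:
play_rows([
  {"claw": 1, "linear": [-40, -19, 0], "turn": [0, 0, 0.03]},
  {"claw": 1, "linear": [-90, -43, 0], "turn": [0, 0, 0.06]},
  {"claw": 1, "linear": [-140, -67, 0], "turn": [0, 0, 0.1]},
  {"claw": 1, "linear": [-190, -91, 10], "turn": [0, 0, 0.14]},
  {"claw": 1, "linear": [-240, -115, 30], "turn": [0, 0, 0.191]},
  {"claw": 1, "linear": [-285, -136, 50], "turn": [0, 0, 0.191]},
  {"claw": 1, "linear": [-307, -147, 60], "turn": [0, 0, 0.191]},
  {"claw": 1, "linear": [-307, -147, 60], "turn": [0, 0, 0.191]},
])

```text
time_s: 20.9
ee_pos: [0.4358, -0.0494, 0.24]
eef_rot: [-3.138, -0.001, 1.569]
force: [0.2, 0.5, 0.4]
grip_width: 0.0941
```

```bash
python3 -c "
from h import *
go(.437,-.049,.052,90)
o=get_obs();im=vision.camera('wrist');cv2.imwrite('pics/w10.png',im)
c=cam('wrist',o);print('cap top exp',proj(c,[.437,-.049,.077]),proj(c,[.437,-.049,.045]))
H,S,V=[a.astype(int) for a in cv2.split(cv2.cvtColor(im,cv2.COLOR_BGR2HSV))]
"
```

```text
at [ 0.4358 -0.0494  0.24  ] [-179.8   -0.    89.9] t 20.9
lin [  0.2   1.9 188. ] turn [-0.004 -0.001 -0.002] dist 188.0 deg 0.2
cap top exp [253.49688401 174.18881509] [253.45613832 168.34510484]
```

View pics/w10.png

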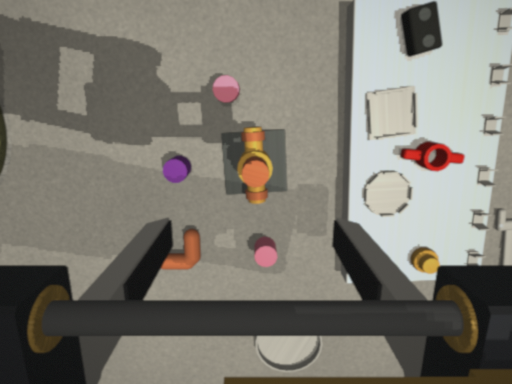

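Cap candidates: copper on the valve at (255,173), pink at (226,88) and (265,250), purple at (176,168). Only the copper one sits on the valve spindle and isn't pink or purple. I'll confirm it in a crop.

```bash
python3 -c "
from h import *
im=cv2.imread('pics/w10.png');o=get_obs();c=cam('wrist',o)
cv2.imwrite('pics/w10c.png',cv2.resize(im[110:220,205:305],None,fx=5,fy=5,interpolation=2))
H,S,V=[a.astype(int) for a in cv2.split(cv2.cvtColor(im,cv2.COLOR_BGR2HSV))]
m=(H>4)&(H<13)&(S>130)&(V>150);z=np.zeros_like(m);z[155:195,235:275]=m[155:195,235:275]
for b in blobs(z,20): print(b,ray(c,b[1],.077))
for n,p,zz in(('R',(387,193),.036),('S',(391,112),.036),('hub',(436,156.5),.056)):print(n,ray(c,p,zz).round(4))
"
```

```text
(np.int32(549), array([254.9, 173.5]), array([242, 161,  26,  26], dtype=int32)) [ 0.43928339 -0.04758251  0.077     ]
(np.int32(31), array([258.5, 193.3]), array([251, 192,  14,   3], dtype=int32)) [ 0.44321114 -0.06953479  0.077     ]
R [ 0.6    -0.0807  0.036 ]
S [0.5946 0.0151 0.036 ]
hub [ 0.6418 -0.0329  0.056 ]
```

View pics/w10c.png

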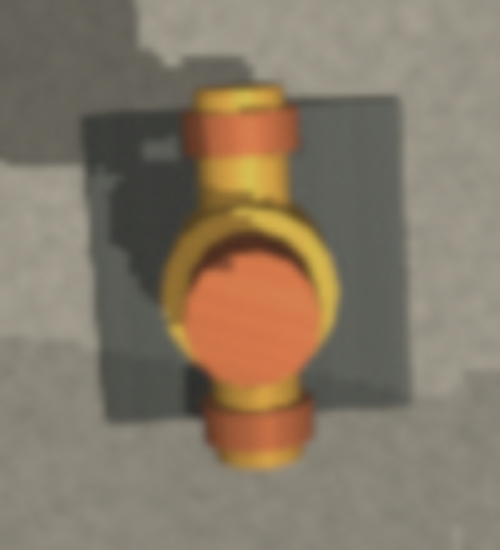

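The copper cap on the valve is confirmed, at about (0.438, -0.048). Descending.

Emit:
play_rows([
  {"claw": 1, "linear": [1, 2, 30], "turn": [-0.004, 0, 0]},
  {"claw": 1, "linear": [1, 2.5, 80], "turn": [-0.004, 0, 0]},
  {"claw": 1, "linear": [1, 2.5, 125], "turn": [-0.004, 0, 0]},
  {"claw": 1, "linear": [1, 2.5, 160], "turn": [-0.004, 0, 0]},
  {"claw": 1, "linear": [1, 2.5, 180], "turn": [-0.004, 0, 0]},
  {"claw": 1, "linear": [1, 2.5, 188], "turn": [-0.004, 0, 0]},
  {"claw": 1, "linear": [1, 2.5, 188], "turn": [-0.004, 0, 0]},
])

```text
time_s: 21.82
ee_pos: [0.4387, -0.0469, 0.0528]
eef_rot: [3.14, -0.001, 1.57]
force: [-0.7, -0.5, 0.8]
grip_width: 0.0942
```

Emit:
play_rows([
  {"claw": 0, "linear": [0, 0, 0], "turn": [0, 0, 0]},
  {"claw": 0, "linear": [0, 0, 0], "turn": [0, 0, 0]},
  {"claw": 0, "linear": [0, 0, 0], "turn": [0, 0, 0]},
  {"claw": 0, "linear": [0, 0, 0], "turn": [0, 0, 0]},
  {"claw": 0, "linear": [0, 0, 0], "turn": [0, 0, 0]},
  {"claw": 0, "linear": [0, 0, 0], "turn": [0, 0, 0]},
  {"claw": 0, "linear": [0, 0, 0], "turn": [0, 0, 0]},
  {"claw": 0, "linear": [0, 0, 0], "turn": [0, 0, 0]},
], force=15)

```text
time_s: 22.82
ee_pos: [0.4386, -0.0469, 0.0528]
eef_rot: [3.14, -0.001, 1.57]
force: [-0.1, 0.9, 0.2]
grip_width: 0.0303
```

Emit:
play_rows([
  {"claw": 0, "linear": [0, 0, 0], "turn": [0, 0, 0]},
  {"claw": 0, "linear": [0, 0, -8], "turn": [0, 0, 0]},
  {"claw": 0, "linear": [0, 0, -25], "turn": [0, 0, 0]},
  {"claw": 0, "linear": [0, 0, -50], "turn": [0, 0, 0]},
  {"claw": 0, "linear": [0, 0, -75], "turn": [0, 0, 0]},
  {"claw": 0, "linear": [0, 0, -90], "turn": [0, 0, 0]},
  {"claw": 0, "linear": [0, 0, -95], "turn": [0, 0, 0]},
])

```text
time_s: 23.7
ee_pos: [0.4387, -0.047, 0.1485]
eef_rot: [3.139, -0.001, 1.57]
force: [0.4, -0.1, -0.7]
grip_width: 0.0302
```

```bash
python3 -c "
from h import *
go(.486,-.318,.10,70)
t=vision.camera('top');s=vision.camera('scene');cv2.imwrite('pics/v11.png',np.hstack([cv2.resize(s[120:240,90:330],None,fx=2,fy=2),cv2.resize(t[170:270,260:420],None,fx=2,fy=2.4)]))
H,S,V=[a.astype(int) for a in cv2.split(cv2.cvtColor(s,cv2.COLOR_BGR2HSV))]
"
```

```text
at [ 0.4387 -0.047   0.1485] [179.9  -0.   90. ] t 23.7
lin [-271.    47.3   48.5] turn [ 0.002 -0.001  0.349] dist 279.4 deg 20.0
```

View pics/v11.png

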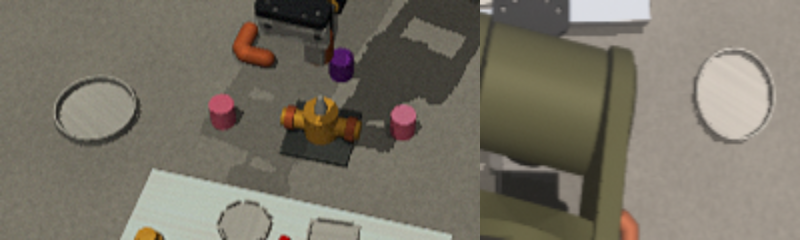

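The cap is held and the bare spindle shows at (320,105) in the crop. Carrying it to the dish.

Emit:
play_rows([
  {"claw": 0, "linear": [-15, 3, 0], "turn": [0, 0, 0.04]},
  {"claw": 0, "linear": [-50, 9, 0], "turn": [0, 0, 0.1]},
  {"claw": 0, "linear": [-95, 17, 0], "turn": [0, 0, 0.16]},
  {"claw": 0, "linear": [-145, 25, 0], "turn": [0, 0, 0.22]},
  {"claw": 0, "linear": [-195, 34, 15], "turn": [0, 0, 0.28]},
  {"claw": 0, "linear": [-240, 42, 35], "turn": [0, 0, 0.349]},
  {"claw": 0, "linear": [-265, 46, 48], "turn": [0, 0, 0.349]},
  {"claw": 0, "linear": [-271, 47, 55], "turn": [0, 0, 0.349]},
])

```text
time_s: 24.8
ee_pos: [0.4845, -0.3194, 0.0908]
eef_rot: [-3.14, -0.002, 1.218]
force: [-0.6, -0.1, 0.2]
grip_width: 0.0303
```

```bash
python3 -c "
from h import *
print('dish scene',ray(cam('scene'),(138,174.3),.014))
go(.486,-.318,.013,70)
s=vision.camera('scene');cv2.imwrite('pics/v12.png',cv2.resize(s[100:240,60:260],None,fx=3,fy=3))
"
```

```text
dish scene [ 0.4892788  -0.31304647  0.014     ]
at [ 0.4845 -0.3194  0.0908] [-1.799e+02 -1.000e-01  6.980e+01] t 24.8
lin [ 1.7  1.  77.8] turn [-0.001 -0.002 -0.003] dist 77.8 deg 0.2
```

View pics/v12.png

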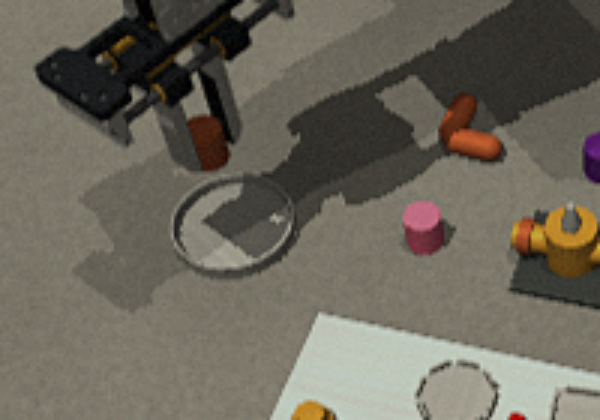

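Emit:
play_rows([
  {"claw": 0, "linear": [4, 1, 10], "turn": [0, 0, 0]},
  {"claw": 0, "linear": [4, 1, 30], "turn": [0, 0, 0]},
  {"claw": 0, "linear": [4, 1, 50], "turn": [0, 0, 0]},
  {"claw": 0, "linear": [4, 1, 65], "turn": [0, 0, 0]},
  {"claw": 0, "linear": [4, 1, 74], "turn": [0, 0, 0]},
  {"claw": 0, "linear": [4, 1, 78], "turn": [0, 0, 0]},
  {"claw": 0, "linear": [4, 1, 79.5], "turn": [0, 0, 0]},
  {"claw": 0, "linear": [4, 1, 80], "turn": [0, 0, 0]},
])

```text
time_s: 25.85
ee_pos: [0.4869, -0.3154, 0.0109]
eef_rot: [-3.141, -0.002, 1.219]
force: [-0.8, 0.8, 2.2]
grip_width: 0.0303
```

Emit:
play_rows([
  {"claw": 0.4, "linear": [0, 0, 0], "turn": [0, 0, 0]},
  {"claw": 0.5, "linear": [0, 0, 0], "turn": [0, 0, 0]},
  {"claw": 0.5, "linear": [0, 0, 0], "turn": [0, 0, 0]},
  {"claw": 0.5, "linear": [0, 0, 0], "turn": [0, 0, 0]},
  {"claw": 0.5, "linear": [0, 0, -15], "turn": [0, 0, 0]},
  {"claw": 0.5, "linear": [0, 0, -50], "turn": [0, 0, 0]},
  {"claw": 0.6, "linear": [0, 0, -100], "turn": [0, 0, 0]},
  {"claw": 0.6, "linear": [0, 0, -150], "turn": [0, 0, 0]},
])

```text
time_s: 26.85
ee_pos: [0.4868, -0.3156, 0.1635]
eef_rot: [-3.141, -0.002, 1.219]
force: [-0.6, 0.2, 0.1]
grip_width: 0.0562
```

```bash
python3 -c "
from h import *
go(.6,-.034,.20,0);go(.6,-.034,.20,180)
s=vision.camera('scene');t=vision.camera('top');cv2.imwrite('pics/v13.png',np.hstack([cv2.resize(s[120:240,100:300],None,fx=2,fy=2),cv2.resize(t[180:280,240:420],None,fx=2.2,fy=2.4)]))
"
```

```text
at [ 0.4868 -0.3156  0.1635] [-1.80e+02 -1.00e-01  6.99e+01] t 26.85
lin [303.4   9.2 -36. ] turn [-1.000e-03 -1.000e-03  1.219e+00] dist 305.6 deg 69.9
at [ 0.4868 -0.3156  0.1635] [-1.80e+02 -1.00e-01  6.99e+01] t 26.85
lin [303.4   9.2 -36. ] turn [ 1.000e-03 -1.000e-03 -1.922e+00] dist 305.6 deg 110.1
```

View pics/v13.png

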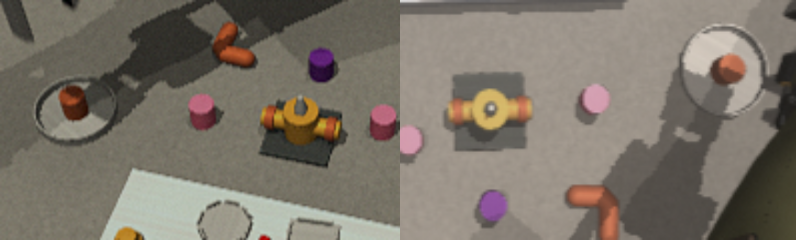

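The cap is in the dish, at (73,101) in the scene crop, and the spindle is bare. Next I go to the handle with the jaws across its y.

Emit:
play_rows([
  {"claw": 0.6, "linear": [10, 0, -10], "turn": [0, 0, 0.15]},
  {"claw": 0.6, "linear": [50, 1, -20], "turn": [0, 0, 0.32]},
  {"claw": 0.6, "linear": [100, 3, -30], "turn": [0, 0, 0.49]},
  {"claw": 0.6, "linear": [150, 4, -36], "turn": [0, 0, 0.66]},
  {"claw": 0.6, "linear": [200, 6, -36], "turn": [0, 0, 0.83]},
  {"claw": 0.6, "linear": [240, 7, -36], "turn": [0, 0, 1.0]},
  {"claw": 0.6, "linear": [280, 8, -36], "turn": [0, 0, 1.15]},
  {"claw": 0.6, "linear": [303, 9, -36], "turn": [0, 0, 1.3]},
])

```text
time_s: 27.95
ee_pos: [0.6015, -0.0336, 0.2038]
eef_rot: [3.138, -0.008, -0.084]
force: [1.1, -0.8, -1.2]
grip_width: 0.0563
```

```bash
python3 -c "
from h import *
go(.642,-.0335,.15,-4.6)
o=get_obs();im=vision.camera('wrist');cv2.imwrite('pics/w14.png',im)
c=cam('wrist',o);print(proj(c,[.642,-.0335,.056]))
H,S,V=[a.astype(int) for a in cv2.split(cv2.cvtColor(im,cv2.COLOR_BGR2HSV))]
m=((H<5)|(H>172))&(S>150)&(V>60)
for b in blobs(m,60): print(b,ray(c,b[1],.046).round(4))
"
```

```text
at [ 0.6015 -0.0336  0.2038] [179.8  -0.5  -4.8] t 27.95
lin [39.9 -3.6 54.1] turn [ 0.003 -0.008 -0.004] dist 67.3 deg 0.5
[248.81218358 138.7902617 ]
(np.int32(1939), array([44.7, 12.2]), array([ 0,  0, 89, 28], dtype=int32)) [0.7739 0.1461 0.046 ]
(np.int32(699), array([249. , 135.6]), array([235, 103,  29,  67], dtype=int32)) [ 0.6442 -0.0338  0.046 ]
```

View pics/w14.png

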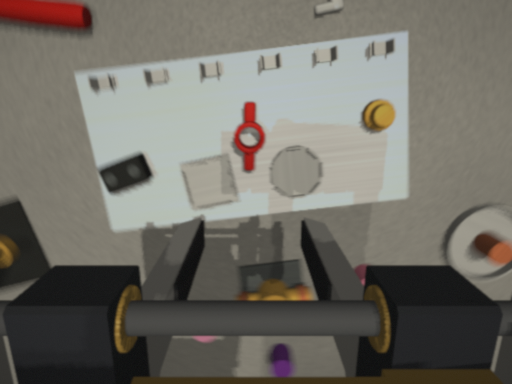

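The hub is at (249,137) and the wings run vertical in the picture, so the jaws are square to the handle. Descending to it.

```bash
python3 -c "
from h import *
go(.6425,-.0337,.08,-4.6);go(.6425,-.0337,.034,-4.6)"
```

```text
at [ 0.6021 -0.0319  0.2037] [179.9  -0.5  -5.2] t 28.0
lin [ 39.4  -2.2 124. ] turn [ 0.003 -0.008 -0.011] dist 130.1 deg 0.8
at [ 0.6021 -0.0319  0.2037] [179.9  -0.5  -5.2] t 28.0
lin [ 39.   -2.3 170. ] turn [ 0.003 -0.008 -0.011] dist 174.5 deg 0.8
```

Emit:
play_rows([
  {"claw": 0.6, "linear": [20, -1, 20], "turn": [0.003, -0.008, -0.01]},
  {"claw": 0.6, "linear": [39, -2, 60], "turn": [0.003, -0.008, -0.01]},
  {"claw": 0.6, "linear": [39.4, -2.2, 100], "turn": [0.003, -0.008, -0.01]},
  {"claw": 0.6, "linear": [39.4, -2.2, 124], "turn": [0.003, -0.008, -0.01]},
  {"claw": 0.6, "linear": [39.4, -2.2, 124], "turn": [0.003, -0.008, -0.01]},
])

```text
time_s: 28.62
ee_pos: [0.6415, -0.034, 0.0786]
eef_rot: [-3.141, 0.003, -0.081]
force: [-0.0, -0.1, 0.1]
grip_width: 0.0565
```

```bash
python3 -c "
from h import *
go(.6425,-.0337,.034,-4.6)
o=get_obs();im=vision.camera('wrist');cv2.imwrite('pics/w15.png',im)
c=cam('wrist',o)
H,S,V=[a.astype(int) for a in cv2.split(cv2.cvtColor(im,cv2.COLOR_BGR2HSV))]
m=((H<5)|(H>172))&(S>150)&(V>60)
for b in blobs(m,160): print(b,ray(c,b[1],.046).round(4))
"
```

```text
at [ 0.6415 -0.034   0.0786] [-180.     0.2   -4.6] t 28.62
lin [ 1.2 -0.4 44.6] turn [-0.     0.003 -0.   ] dist 44.6 deg 0.2
(np.int32(2203), array([254.5, 211.7]), array([232, 162,  46,  98], dtype=int32)) [ 0.6434 -0.0351  0.046 ]
```

View pics/w15.png

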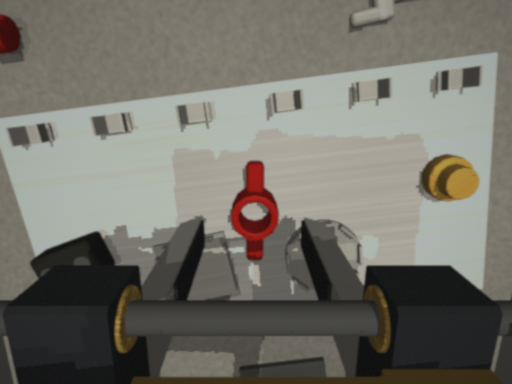

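Emit:
play_rows([
  {"claw": 0.6, "linear": [1.6, 0.4, 15], "turn": [0, 0.003, 0]},
  {"claw": 0.6, "linear": [1.6, 0.4, 30], "turn": [0, 0.003, 0]},
  {"claw": 0.6, "linear": [1.6, 0.4, 40], "turn": [0, 0.003, 0]},
  {"claw": 0.6, "linear": [1.6, 0.4, 44], "turn": [0, 0.003, 0]},
  {"claw": 0.6, "linear": [1.6, 0.4, 44.5], "turn": [0, 0.003, 0]},
  {"claw": 0.6, "linear": [1.6, 0.4, 44.5], "turn": [0, 0.003, 0]},
])

```text
time_s: 29.42
ee_pos: [0.6441, -0.0345, 0.0362]
eef_rot: [-3.141, -0.003, -0.081]
force: [0.6, -0.3, 0.5]
grip_width: 0.0564
```

Emit:
play_rows([
  {"claw": 0, "linear": [0, 0, 0], "turn": [0, 0, 0]},
  {"claw": 0, "linear": [0, 0, 0], "turn": [0, 0, 0]},
  {"claw": 0, "linear": [0, 0, 0], "turn": [0, 0, 0]},
  {"claw": 0, "linear": [0, 0, 0], "turn": [0, 0, 0]},
  {"claw": 0, "linear": [0, 0, 0], "turn": [0, 0, 0]},
  {"claw": 0, "linear": [0, 0, 0], "turn": [0, 0, 0]},
  {"claw": 0, "linear": [0, 0, 0], "turn": [0, 0, 0]},
  {"claw": 0, "linear": [0, 0, 0], "turn": [0, 0, 0]},
], force=15)

```text
time_s: 30.42
ee_pos: [0.6441, -0.0346, 0.0364]
eef_rot: [-3.141, -0.003, -0.081]
force: [-0.3, -0.4, 3.4]
grip_width: 0.0305
```

Emit:
play_rows([
  {"claw": 0, "linear": [0, 0, 0], "turn": [0, 0, 0]},
  {"claw": 0, "linear": [0, 0, -4], "turn": [0, 0, 0]},
  {"claw": 0, "linear": [0, 0, -12], "turn": [0, 0, 0]},
  {"claw": 0, "linear": [0, 0, -25], "turn": [0, 0, 0]},
  {"claw": 0, "linear": [0, 0, -45], "turn": [0, 0, 0]},
  {"claw": 0, "linear": [0, 0, -65], "turn": [0, 0, 0]},
  {"claw": 0, "linear": [0, 0, -80], "turn": [0, 0, 0]},
  {"claw": 0, "linear": [0, 0, -85], "turn": [0, 0, 0]},
])

```text
time_s: 31.42
ee_pos: [0.6442, -0.0346, 0.1228]
eef_rot: [-3.141, -0.005, -0.081]
force: [0.2, 0.2, -0.5]
grip_width: 0.0306
```

```bash
python3 -c "
from h import *
o=get_obs();print(o['ee_pos'],o['grip_width'],o['eef_rot'])
w=vision.camera('wrist');s=vision.camera('scene')
cv2.imwrite('pics/v16.png',np.hstack([w,cv2.resize(s[160:300,170:290],None,fx=2.743,fy=2.743)])[:, 100:])
"
```

```text
[ 0.64418485 -0.03459847  0.12281698] 0.030635975578307387 [-3.14133119 -0.00507717 -0.08086277]
```

View pics/v16.png

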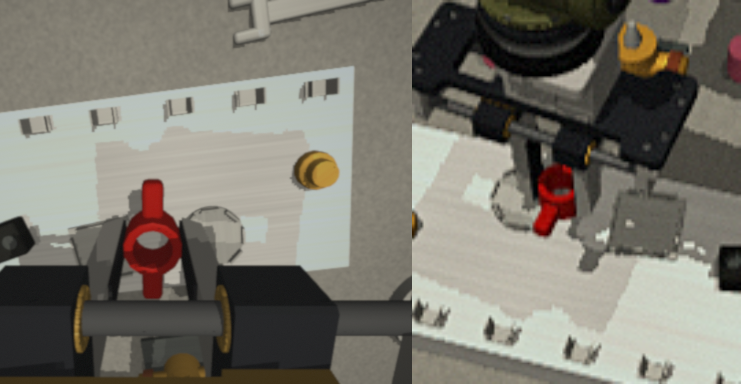

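```bash
python3 -c "
from h import *
o=get_obs();w=vision.camera('wrist')
cv2.imwrite('pics/w17.png',cv2.resize(w[170:310,190:310],None,fx=4,fy=4,interpolation=2))
c=cam('wrist',o);R=Ro.from_euler('xyz',o['eef_rot']).as_matrix()
for dz in (0.0196,):
  for dx in (-4,-2,0,2,4):
    X=o['ee_pos']+R@np.array([dx/1000,0,-dz]); print(dx,proj(c,X).round(1), (proj(c,X)-[190,170])*4)
"
```

```text
-4 [253.3 254.4] [253.13397448 337.54240921]
-2 [253.3 250.9] [253.14791326 323.68577129]
0 [253.3 247.4] [253.16193391 309.74773592]
2 [253.3 243.9] [253.17603717 295.72758375]
4 [253.3 240.4] [253.19022377 281.62458694]
```

View pics/w17.png

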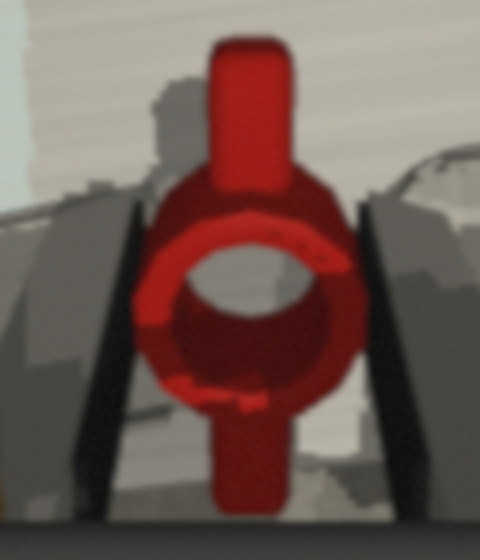

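```bash
python3 -c "
from h import *
t=vision.camera('top');s=vision.camera('scene')
cv2.imwrite('pics/v18.png',np.hstack([cv2.resize(s[145:215,220:280],None,fx=6,fy=6,interpolation=2),cv2.resize(t[195:265,250:310],None,fx=6,fy=6,interpolation=2)]))
print('top est',ray(cam('top'),(280.7,224.3),.069),'scene tip',ray(cam('scene'),(250,168.5),.069))
for z in (.045,.069):
  print(z,(proj(cam('scene'),[.4375,-.048,z])-[220,145])*6,(proj(cam('top'),[.4375,-.048,z])-[250,195])*6)
"
```

```text
top est [ 0.43718038 -0.04857192  0.069     ] scene tip [ 0.43684374 -0.04933755  0.069     ]
0.045 [183.97883541 183.07715501] [180.57478886 178.13292898]
0.069 [182.8632666  143.11164755] [182.75005545 174.94530407]
```

View pics/v18.png

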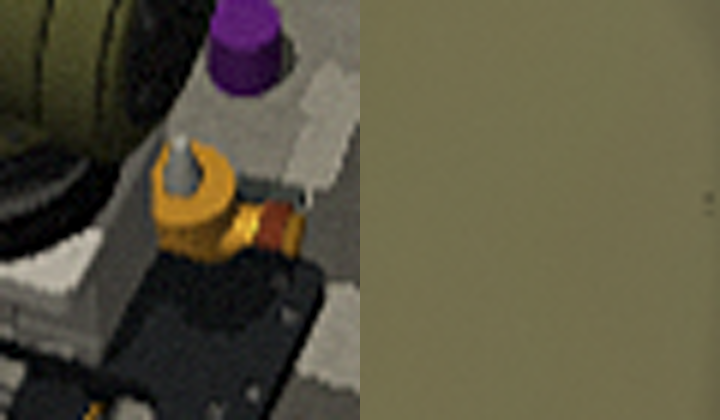

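```bash
python3 -c "
from h import *
go(.4372,-.0487,.115,-4.6)"
```

```text
at [ 0.6435 -0.0346  0.1206] [-1.8e+02 -1.0e-01 -4.6e+00] t 31.68
lin [-204.5   30.8    5.1] turn [-0.    -0.002 -0.001] dist 206.9 deg 0.1
```

Emit:
play_rows([
  {"claw": 0, "linear": [-12, 2, 0], "turn": [0, -0.002, 0]},
  {"claw": 0, "linear": [-40, 6, 0], "turn": [0, -0.002, 0]},
  {"claw": 0, "linear": [-80, 12, 0], "turn": [0, -0.002, 0]},
  {"claw": 0, "linear": [-125, 19, 0], "turn": [0, -0.002, 0]},
  {"claw": 0, "linear": [-165, 25, 2], "turn": [0, -0.002, 0]},
  {"claw": 0, "linear": [-192, 29, 4], "turn": [0, -0.002, 0]},
  {"claw": 0, "linear": [-204, 31, 5], "turn": [0, -0.002, 0]},
  {"claw": 0, "linear": [-204.5, 30.8, 5], "turn": [0, -0.002, 0]},
])

```text
time_s: 32.67
ee_pos: [0.4374, -0.0488, 0.1152]
eef_rot: [-3.141, -0.0, -0.081]
force: [-0.2, 0.3, -1.4]
grip_width: 0.0306
```

```bash
python3 -c "
from h import *
go(.4372,-.0487,.080,-4.6);go(.4372,-.0487,.0514,-4.6)
t=vision.camera('wrist');s=vision.camera('scene')
cv2.imwrite('pics/v19.png',np.hstack([cv2.resize(s[125:215,210:290],None,fx=5,fy=5,interpolation=2),cv2.resize(t[160:310,190:310],None,fx=3,fy=3,interpolation=2)]))
"
```

```text
at [ 0.4374 -0.0488  0.1152] [-180.    -0.    -4.6] t 32.67
lin [-0.2 -0.1 35.2] turn [-0.    -0.    -0.001] dist 35.2 deg 0.1
at [ 0.4374 -0.0488  0.1152] [-180.    -0.    -4.6] t 32.67
lin [-0.2 -0.1 63.8] turn [-0.    -0.    -0.001] dist 63.8 deg 0.1
```

View pics/v19.png

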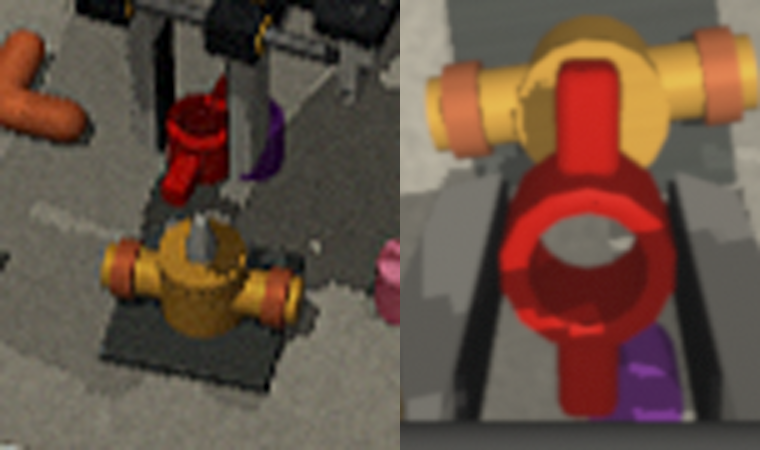

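```bash
python3 -c "
from h import *
o=get_obs();c=cam('wrist',o)
print(ray(c,(254.3,192),.045)); p=proj(c,[.4372,-.0487,.045]); print((p-[190,160])*3+[400,0])
for a in (0,90,180,270): print((proj(c,[.4372+.0205*np.cos(np.radians(a)),-.0487+.0205*np.sin(np.radians(a)),.045])-[190,160])*3+[400,0])
"
```

```text
[ 0.44366849 -0.0502385   0.045     ]
[589.03154514 119.98627024]
[582.69826904  44.37425655]
[511.84532815 125.96539698]
[595.11745364 192.64499998]
[666.47143047 113.98749343]
```

The shoulder in the wrist view lies within about 1 mm of my estimate, so I aim at (0.438, -0.049) and lower in stages.

Emit:
play_rows([
  {"claw": 0, "linear": [0.5, 0.2, 10], "turn": [0, 0, 0]},
  {"claw": 0, "linear": [0.5, 0.2, 25], "turn": [0, 0, 0]},
  {"claw": 0, "linear": [0.5, 0.2, 35], "turn": [0, 0, 0]},
  {"claw": 0, "linear": [0.5, 0.2, 42], "turn": [0, 0, 0]},
  {"claw": 0, "linear": [0.5, 0.2, 48], "turn": [0, 0, 0]},
  {"claw": 0, "linear": [0.5, 0.2, 53], "turn": [0, 0, 0]},
  {"claw": 0, "linear": [0.5, 0.2, 56], "turn": [0, 0, 0]},
  {"claw": 0, "linear": [0.5, 0.2, 58], "turn": [0, 0, 0]},
])

```text
time_s: 33.78
ee_pos: [0.4386, -0.049, 0.0572]
eef_rot: [-3.141, -0.001, -0.081]
force: [0.1, 0.6, -0.7]
grip_width: 0.0305
```

Emit:
play_rows([
  {"claw": 0, "linear": [0, 0, 2], "turn": [0, 0, 0]},
  {"claw": 0, "linear": [0, 0, 4], "turn": [0, 0, 0]},
  {"claw": 0, "linear": [0, 0, 5], "turn": [0, 0, 0]},
  {"claw": 0, "linear": [0, 0, 6], "turn": [0, 0, 0]},
])

```text
time_s: 34.28
ee_pos: [0.4386, -0.049, 0.0513]
eef_rot: [-3.141, -0.001, -0.081]
force: [-5.5, 0.5, 16.6]
grip_width: 0.0306
```

Contact came at z = 0.0513, which matches the expected home height of 0.0514. I'll ease off, release and look.

Emit:
play_rows([
  {"claw": 0, "linear": [0, 0, -0.5], "turn": [0, 0, 0]},
  {"claw": 0.4, "linear": [0, 0, -0.5], "turn": [0, 0, 0]},
  {"claw": 0.5, "linear": [0, 0, -0.5], "turn": [0, 0, 0]},
  {"claw": 0.5, "linear": [0, 0, -0.5], "turn": [0, 0, 0]},
  {"claw": 0.5, "linear": [0, 0, -0.5], "turn": [0, 0, 0]},
  {"claw": 0.6, "linear": [0, 0, -30], "turn": [0, 0, 0]},
  {"claw": 0.6, "linear": [0, 0, -80], "turn": [0, 0, 0]},
  {"claw": 0.6, "linear": [0, 0, -130], "turn": [0, 0, 0]},
])

```text
time_s: 35.28
ee_pos: [0.4382, -0.049, 0.1827]
eef_rot: [-3.141, -0.001, -0.081]
force: [0.3, -0.0, -0.4]
grip_width: 0.0566
```

```bash
python3 -c "
from h import *
go(.523,.281,.30,101)
o=get_obs();t=vision.camera('wrist');s=vision.camera('scene');c=cam('wrist',o)
print('exp hub top',proj(c,[.438,-.049,.071]), (proj(cam('scene'),[.438,-.049,.071])-[210,145])*5)
cv2.imwrite('pics/w20.png',t)
cv2.imwrite('pics/v20.png',np.hstack([cv2.resize(s[145:215,210:290],None,fx=5,fy=5,interpolation=2),cv2.resize(t[80:230,190:310],None,fx=2.333,fy=2.333,interpolation=2)]))
"
```

```text
at [ 0.4382 -0.049   0.1827] [-180.    -0.    -4.6] t 35.27
lin [  57.9 -335.8 -117.1] turn [ 0.000e+00 -1.000e-03 -1.844e+00] dist 360.3 deg 105.6
exp hub top [252.91727388 186.36725938] [199.84145317 116.75108815]
```

View pics/v20.png

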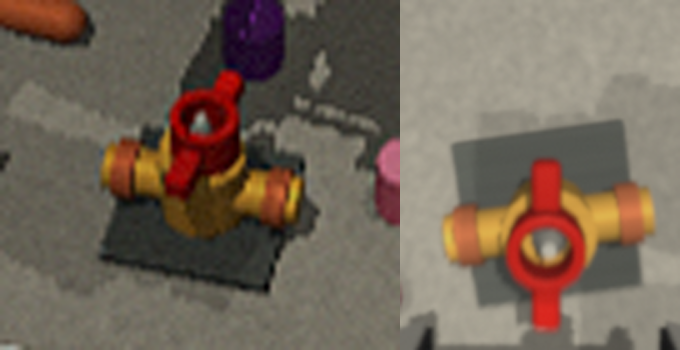

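The handle sits level on the shoulder with the spindle tip visible in the bore (scene and wrist agree). Next, back to the round thermometer.

Emit:
play_rows([
  {"claw": 0.7, "linear": [0, 0, -40], "turn": [0, 0, -0.17]},
  {"claw": 0.7, "linear": [5, -20, -80], "turn": [0, 0, -0.34]},
  {"claw": 0.7, "linear": [12, -65, -110], "turn": [0, 0, -0.51]},
  {"claw": 0.7, "linear": [20, -115, -117], "turn": [0, 0, -0.68]},
  {"claw": 0.7, "linear": [28, -165, -117], "turn": [0, 0, -0.85]},
  {"claw": 0.7, "linear": [37, -215, -117], "turn": [0, 0, -1.02]},
  {"claw": 0.7, "linear": [46, -265, -117], "turn": [0, 0, -1.19]},
  {"claw": 0.7, "linear": [54, -310, -117], "turn": [0, 0, -1.36]},
])

```text
time_s: 36.38
ee_pos: [0.5184, 0.2573, 0.3021]
eef_rot: [3.134, -0.001, 1.285]
force: [0.2, 0.5, 0.6]
grip_width: 0.0658
```

```bash
python3 -c "
from h import *
go(.523,.281,.28,101)"
```

```text
at [0.5184 0.2573 0.3021] [179.5  -0.   73.6] t 36.38
lin [24.1 -2.4 22.1] turn [ 0.008  0.001 -0.478] dist 32.8 deg 27.4
```

Emit:
play_rows([
  {"claw": 0.7, "linear": [10, -1, 0], "turn": [0.003, 0, -0.16]},
  {"claw": 0.7, "linear": [20, -2, 10], "turn": [0.006, 0, -0.32]},
  {"claw": 0.7, "linear": [24, -2.4, 22], "turn": [0.008, 0.001, -0.478]},
  {"claw": 0.7, "linear": [24, -2.4, 22], "turn": [0.008, 0.001, -0.478]},
  {"claw": 0.7, "linear": [24, -2.4, 22], "turn": [0.008, 0.001, -0.478]},
])

```text
time_s: 37.0
ee_pos: [0.5231, 0.2808, 0.2802]
eef_rot: [-3.142, 0.0, 1.76]
force: [-0.4, 0.1, -0.1]
grip_width: 0.066
```

```bash
python3 -c "
from h import *
go(.523,.281,.0725,101)
o=get_obs();t=vision.camera('wrist');cv2.imwrite('pics/w21.png',t);c=cam('wrist',o)
print('exp tops',proj(c,[.5227,.281,.154]),proj(c,[.508,.3562,.154]))"
```

```text
at [0.5231 0.2808 0.2802] [-180.     0.   100.8] t 37.0
lin [  0.3  -0.  207.7] turn [-0.     0.    -0.003] dist 207.7 deg 0.2
exp tops [251.37714439 182.18495945] [250.96625105  99.26668185]
```

View pics/w21.png

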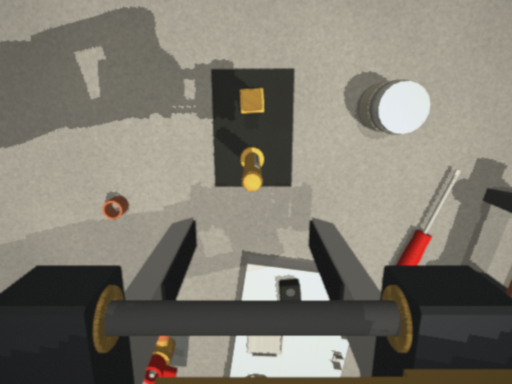

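Both tops are where I left them, round at (252,182) and square at (252,100). Descending to grip the round one.

Emit:
play_rows([
  {"claw": 0.7, "linear": [0, 0, 30], "turn": [0, 0, 0]},
  {"claw": 0.7, "linear": [0, 0, 80], "turn": [0, 0, 0]},
  {"claw": 0.7, "linear": [0, 0, 130], "turn": [0, 0, 0]},
  {"claw": 0.7, "linear": [0, 0, 175], "turn": [0, 0, 0]},
  {"claw": 0.7, "linear": [0, 0, 200], "turn": [0, 0, 0]},
  {"claw": 0.7, "linear": [0, 0, 207], "turn": [0, 0, 0]},
  {"claw": 0.7, "linear": [0, 0, 207], "turn": [0, 0, 0]},
])

```text
time_s: 37.92
ee_pos: [0.5236, 0.2808, 0.0742]
eef_rot: [3.14, 0.0, 1.759]
force: [0.3, 0.4, -0.1]
grip_width: 0.0658
```

Emit:
play_rows([
  {"claw": 0, "linear": [0, 0, 0], "turn": [0, 0, 0]},
  {"claw": 0, "linear": [0, 0, 0], "turn": [0, 0, 0]},
  {"claw": 0, "linear": [0, 0, 0], "turn": [0, 0, 0]},
  {"claw": 0, "linear": [0, 0, 0], "turn": [0, 0, 0]},
  {"claw": 0, "linear": [0, 0, 0], "turn": [0, 0, 0]},
  {"claw": 0, "linear": [0, 0, 0], "turn": [0, 0, 0]},
  {"claw": 0, "linear": [0, 0, 0], "turn": [0, 0, 0]},
  {"claw": 0, "linear": [0, 0, 0], "turn": [0, 0, 0]},
], force=25)

```text
time_s: 38.92
ee_pos: [0.5236, 0.2808, 0.0742]
eef_rot: [3.14, 0.0, 1.759]
force: [0.1, -0.6, -0.1]
grip_width: 0.0196
```

Emit:
play_rows([
  {"claw": 0, "linear": [0, 0, 0], "turn": [0, 0, 0]},
  {"claw": 0, "linear": [0, 0, -5], "turn": [0, 0, 0]},
  {"claw": 0, "linear": [0, 0, -20], "turn": [0, 0, 0]},
  {"claw": 0, "linear": [0, 0, -40], "turn": [0, 0, 0]},
  {"claw": 0, "linear": [0, 0, -65], "turn": [0, 0, 0]},
  {"claw": 0, "linear": [0, 0, -85], "turn": [0, 0, 0]},
  {"claw": 0, "linear": [0, 0, -90], "turn": [0, 0, 0]},
  {"claw": 0, "linear": [0, 0, -90], "turn": [0, 0, 0]},
])

```text
time_s: 39.92
ee_pos: [0.5234, 0.2808, 0.1643]
eef_rot: [3.14, 0.0, 1.759]
force: [-0.1, -0.0, -3.2]
grip_width: 0.0198
```

```bash
python3 -c "
from h import *
go(.599,-.0815,.162,90)"
```

```text
at [0.5234 0.2808 0.1643] [179.9   0.  100.8] t 39.92
lin [-370.     6.4    2.3] turn [ 0.001 -0.     0.188] dist 370.1 deg 10.8
```

Emit:
play_rows([
  {"claw": 0, "linear": [-10, 0, 0], "turn": [0, 0, 0.02]},
  {"claw": 0, "linear": [-30, 0, 0], "turn": [0, 0, 0.04]},
  {"claw": 0, "linear": [-65, 1, 0], "turn": [0, 0, 0.06]},
  {"claw": 0, "linear": [-105, 2, 0], "turn": [0, 0, 0.09]},
  {"claw": 0, "linear": [-150, 3, 0], "turn": [0, 0, 0.12]},
  {"claw": 0, "linear": [-195, 3, 0], "turn": [0, 0, 0.15]},
  {"claw": 0, "linear": [-240, 4, 0], "turn": [0, 0, 0.188]},
  {"claw": 0, "linear": [-285, 5, 0], "turn": [0, 0, 0.188]},
])

```text
time_s: 40.92
ee_pos: [0.5815, -0.0011, 0.1641]
eef_rot: [3.141, -0.0, 1.569]
force: [0.0, 0.2, -2.4]
grip_width: 0.0201
```

```bash
python3 -c "
from h import *
go(.599,-.0815,.162,90)"
```

```text
at [ 0.5815 -0.0011  0.1641] [179.9  -0.   89.9] t 40.92
lin [-80.4  17.7   2.1] turn [ 0.001 -0.    -0.002] dist 82.3 deg 0.1
```

Emit:
play_rows([
  {"claw": 0, "linear": [-35, 8, 0], "turn": [0, 0, 0]},
  {"claw": 0, "linear": [-60, 14, 0], "turn": [0, 0, 0]},
  {"claw": 0, "linear": [-75, 17, 0], "turn": [0, 0, 0]},
  {"claw": 0, "linear": [-80.4, 17.7, 0], "turn": [0, 0, 0]},
  {"claw": 0, "linear": [-80.4, 17.7, 5], "turn": [0, 0, 0]},
  {"claw": 0, "linear": [-80.4, 17.7, 20], "turn": [0, 0, 0]},
  {"claw": 0, "linear": [-80.4, 17.7, 35], "turn": [0, 0, 0]},
  {"claw": 0, "linear": [-80.4, 17.7, 40], "turn": [0, 0, 0]},
])

```text
time_s: 41.92
ee_pos: [0.5984, -0.0811, 0.1223]
eef_rot: [-3.14, -0.001, 1.569]
force: [-0.2, 0.3, -2.7]
grip_width: 0.0195
```

```bash
python3 -c "
from h import *
go(.599,-.0815,.1032,90)
w=vision.camera('wrist');s=vision.camera('scene')
cv2.imwrite('pics/v22.png',np.hstack([w,cv2.resize(s[180:280,170:250],None,fx=3.84,fy=3.84)])[:,100:])"
```

```text
at [ 0.5984 -0.0811  0.1223] [-179.9   -0.    89.9] t 41.92
lin [-0.5  0.6 19.1] turn [-0.001 -0.001 -0.001] dist 19.1 deg 0.1
```

View pics/v22.png

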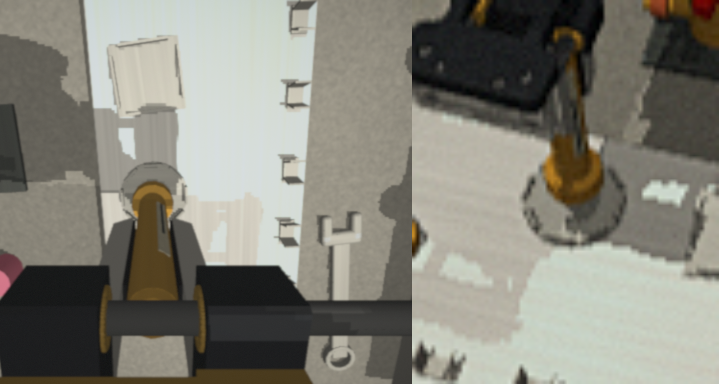

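The foot hangs over the round seat and lines up with its rim in both views. Lowering.

Emit:
play_rows([
  {"claw": 0, "linear": [-0.5, 0.5, 5], "turn": [0, 0, 0]},
  {"claw": 0, "linear": [-0.5, 0.5, 10], "turn": [0, 0, 0]},
  {"claw": 0, "linear": [-0.5, 0.5, 14], "turn": [0, 0, 0]},
  {"claw": 0, "linear": [-0.5, 0.5, 17], "turn": [0, 0, 0]},
  {"claw": 0, "linear": [-0.5, 0.5, 18.5], "turn": [0, 0, 0]},
  {"claw": 0, "linear": [-0.5, 0.5, 19.5], "turn": [0, 0, 0]},
  {"claw": 0, "linear": [-0.5, 0.5, 20], "turn": [0, 0, 0]},
])

```text
time_s: 42.9
ee_pos: [0.5993, -0.0818, 0.1033]
eef_rot: [-3.141, -0.0, 1.569]
force: [-0.8, 0.0, -2.3]
grip_width: 0.02
```

Emit:
play_rows([
  {"claw": 0, "linear": [0, 0, 0.6], "turn": [0, 0, 0]},
  {"claw": 0, "linear": [0, 0, 1.2], "turn": [0, 0, 0]},
  {"claw": 0, "linear": [0, 0, 1.2], "turn": [0, 0, 0]},
])

```text
time_s: 43.28
ee_pos: [0.5994, -0.0818, 0.1032]
eef_rot: [3.141, -0.0, 1.569]
force: [-4.4, -0.6, 8.0]
grip_width: 0.0197
```

Contact at 8 N. I'll ease off, open and rise.

Emit:
play_rows([
  {"claw": 0, "linear": [0, 0, 0], "turn": [0, 0, 0]},
  {"claw": 0.4, "linear": [0, 0, 0], "turn": [0, 0, 0]},
  {"claw": 0.5, "linear": [0, 0, 0], "turn": [0, 0, 0]},
  {"claw": 0.6, "linear": [0, 0, 0], "turn": [0, 0, 0]},
  {"claw": 0.6, "linear": [0, 0, 0], "turn": [0, 0, 0]},
  {"claw": 0.6, "linear": [0, 0, 0], "turn": [0, 0, 0]},
])

```text
time_s: 44.02
ee_pos: [0.5995, -0.0818, 0.1032]
eef_rot: [3.141, -0.0, 1.569]
force: [-0.0, 0.6, -0.5]
grip_width: 0.0563
```

Emit:
play_rows([
  {"claw": 0.7, "linear": [0, 0, -20], "turn": [0, 0, 0]},
  {"claw": 0.7, "linear": [0, 0, -60], "turn": [0, 0, 0]},
  {"claw": 0.7, "linear": [0, 0, -110], "turn": [0, 0, 0]},
  {"claw": 0.7, "linear": [0, 0, -160], "turn": [0, 0, 0]},
  {"claw": 0.7, "linear": [0, 0, -190], "turn": [0, 0, 0]},
  {"claw": 0.7, "linear": [0, 0, -200], "turn": [0, 0, 0]},
])

```text
time_s: 44.78
ee_pos: [0.5996, -0.0819, 0.3048]
eef_rot: [3.139, 0.0, 1.569]
force: [0.5, -0.5, -0.9]
grip_width: 0.0659
```

```bash
python3 -c "
from h import *
go(.508,.3562,.28,104)
s=vision.camera('scene');t=vision.camera('top')
cv2.imwrite('pics/v23.png',np.hstack([cv2.resize(s[140:300,150:320],None,fx=2.4,fy=2.4),cv2.resize(t[110:190,210:350],None,fx=2.5,fy=4.8)]))"
```

```text
at [ 0.5996 -0.0819  0.3048] [179.8   0.   89.9] t 44.77
lin [437.9 -92.4  24.4] turn [ 0.003  0.001 -0.246] dist 448.2 deg 14.1
```

View pics/v23.png

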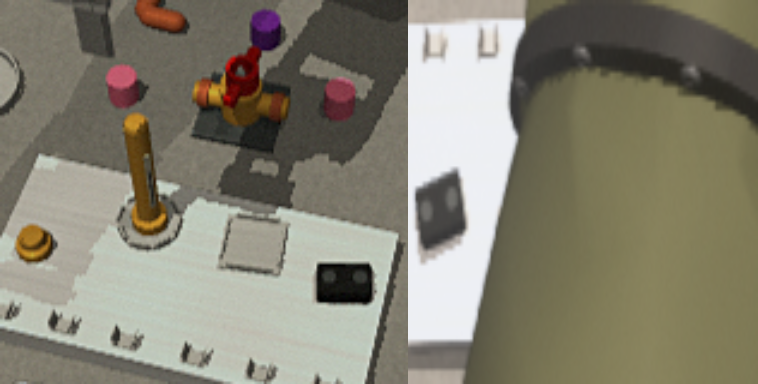

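The round thermometer stands in the round seat and the handle is on the valve. The square one is next.

Emit:
play_rows([
  {"claw": 0.7, "linear": [40, -8, 0], "turn": [0, 0, -0.03]},
  {"claw": 0.7, "linear": [95, -20, 0], "turn": [0, 0, -0.06]},
  {"claw": 0.7, "linear": [150, -32, 0], "turn": [0, 0, -0.09]},
  {"claw": 0.7, "linear": [205, -43, 0], "turn": [0, 0, -0.12]},
  {"claw": 0.7, "linear": [260, -55, 0], "turn": [0, 0, -0.15]},
  {"claw": 0.7, "linear": [315, -66, 0], "turn": [0, 0, -0.18]},
  {"claw": 0.7, "linear": [370, -78, 0], "turn": [0, 0, -0.21]},
  {"claw": 0.7, "linear": [415, -88, 10], "turn": [0, 0, -0.246]},
])

```text
time_s: 45.88
ee_pos: [0.5112, 0.3352, 0.2915]
eef_rot: [-3.141, 0.001, 1.817]
force: [0.1, 0.4, -0.0]
grip_width: 0.0658
```

```bash
python3 -c "
from h import *
go(.508,.3562,.26,104)"
```

```text
at [0.5112 0.3352 0.2915] [-180.     0.   104.1] t 45.88
lin [21.1  2.  31.5] turn [-0.     0.001  0.002] dist 38.0 deg 0.1
```

Emit:
play_rows([
  {"claw": 0.7, "linear": [15, 1.5, 10], "turn": [0, 0, 0]},
  {"claw": 0.7, "linear": [21, 2, 25], "turn": [0, 0, 0]},
  {"claw": 0.7, "linear": [21, 2, 31], "turn": [0, 0, 0]},
  {"claw": 0.7, "linear": [21, 2, 31], "turn": [0, 0, 0]},
])

```text
time_s: 46.38
ee_pos: [0.5084, 0.3549, 0.2601]
eef_rot: [-3.141, 0.001, 1.815]
force: [0.4, -0.5, -0.2]
grip_width: 0.066
```

```bash
python3 -c "
from h import *
go(.508,.3562,.071,104)
o=get_obs();t=vision.camera('wrist');cv2.imwrite('pics/w24.png',cv2.resize(t[120:270,150:350],None,fx=3,fy=3));c=cam('wrist',o)
print('exp',(proj(c,[.508,.3562,.154])-[150,120])*3)"
```

```text
at [0.5084 0.3549 0.2601] [-1.799e+02  1.000e-01  1.040e+02] t 46.38
lin [1.500e+00 1.000e-01 1.891e+02] turn [-0.001  0.001  0.   ] dist 189.1 deg 0.1
exp [305.17150333 198.6903114 ]
```

View pics/w24.png

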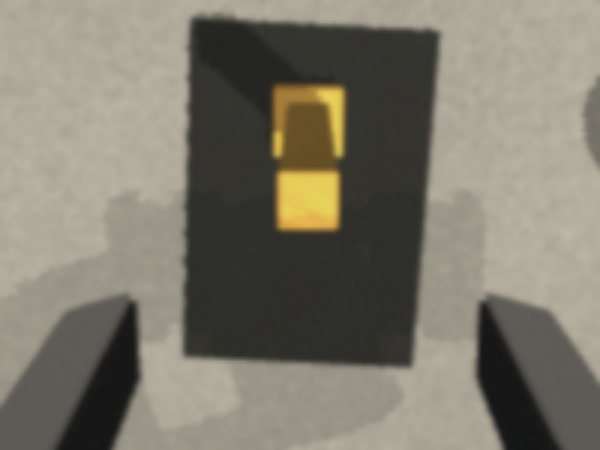

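The square top is at (308,201) in the crop against a predicted (305,199), and its sides are parallel to the jaws. Descend, grip, lift.

Emit:
play_rows([
  {"claw": 0.7, "linear": [1.5, 0.3, 25], "turn": [0, 0, 0]},
  {"claw": 0.7, "linear": [1.5, 0.3, 70], "turn": [0, 0, 0]},
  {"claw": 0.7, "linear": [1.5, 0.3, 120], "turn": [0, 0, 0]},
  {"claw": 0.7, "linear": [1.5, 0.3, 160], "turn": [0, 0, 0]},
  {"claw": 0.7, "linear": [1.5, 0.3, 182], "turn": [0, 0, 0]},
  {"claw": 0.7, "linear": [1.5, 0.3, 188], "turn": [0, 0, 0]},
  {"claw": 0.7, "linear": [1.5, 0.3, 188], "turn": [0, 0, 0]},
])

```text
time_s: 47.3
ee_pos: [0.509, 0.3564, 0.0737]
eef_rot: [3.141, 0.0, 1.815]
force: [0.2, 0.6, 0.9]
grip_width: 0.066
```

Emit:
play_rows([
  {"claw": 0, "linear": [0, 0, 0], "turn": [0, 0, 0]},
  {"claw": 0, "linear": [0, 0, 0], "turn": [0, 0, 0]},
  {"claw": 0, "linear": [0, 0, 0], "turn": [0, 0, 0]},
  {"claw": 0, "linear": [0, 0, 0], "turn": [0, 0, 0]},
  {"claw": 0, "linear": [0, 0, 0], "turn": [0, 0, 0]},
  {"claw": 0, "linear": [0, 0, 0], "turn": [0, 0, 0]},
  {"claw": 0, "linear": [0, 0, 0], "turn": [0, 0, 0]},
  {"claw": 0, "linear": [0, 0, 0], "turn": [0, 0, 0]},
], force=25)

```text
time_s: 48.3
ee_pos: [0.5089, 0.3564, 0.0736]
eef_rot: [3.141, 0.0, 1.815]
force: [-0.0, -0.6, -1.0]
grip_width: 0.0181
```

Emit:
play_rows([
  {"claw": 0, "linear": [0, 0, 0], "turn": [0, 0, 0]},
  {"claw": 0, "linear": [0, 0, -5], "turn": [0, 0, 0]},
  {"claw": 0, "linear": [0, 0, -20], "turn": [0, 0, 0]},
  {"claw": 0, "linear": [0, 0, -40], "turn": [0, 0, 0]},
  {"claw": 0, "linear": [0, 0, -65], "turn": [0, 0, 0]},
  {"claw": 0, "linear": [0, 0, -85], "turn": [0, 0, 0]},
  {"claw": 0, "linear": [0, 0, -90], "turn": [0, 0, 0]},
  {"claw": 0, "linear": [0, 0, -90], "turn": [0, 0, 0]},
])

```text
time_s: 49.3
ee_pos: [0.5088, 0.3564, 0.1637]
eef_rot: [3.141, 0.0, 1.815]
force: [0.1, -1.0, -2.6]
grip_width: 0.0177
```

```bash
python3 -c "
from h import *
go(.5945,.0137,.162,98)"
```

```text
at [0.5088 0.3564 0.1637] [179.9   0.  104. ] t 49.3
lin [-3.532e+02  3.000e-01  1.800e+00] turn [0.001 0.    0.105] dist 353.2 deg 6.0
```

Emit:
play_rows([
  {"claw": 0, "linear": [-10, 0, 0], "turn": [0, 0, 0.01]},
  {"claw": 0, "linear": [-30, 0, 0], "turn": [0, 0, 0.02]},
  {"claw": 0, "linear": [-65, 0, 0], "turn": [0, 0, 0.03]},
  {"claw": 0, "linear": [-105, 0, 0], "turn": [0, 0, 0.05]},
  {"claw": 0, "linear": [-150, 0, 0], "turn": [0, 0, 0.06]},
  {"claw": 0, "linear": [-195, 0, 0], "turn": [0, 0, 0.08]},
  {"claw": 0, "linear": [-240, 0, 0], "turn": [0, 0, 0.09]},
  {"claw": 0, "linear": [-280, 0, 0], "turn": [0, 0, 0.09]},
])

```text
time_s: 50.3
ee_pos: [0.5765, 0.0817, 0.1635]
eef_rot: [3.141, 0.0, 1.723]
force: [0.5, 0.3, -1.5]
grip_width: 0.0178
```

```bash
python3 -c "
from h import *
go(.5945,.0137,.162,99)"
```

```text
at [0.5765 0.0817 0.1635] [180.    0.   98.7] t 50.3
lin [-70.    7.5   1.5] turn [ 0.001  0.    -0.005] dist 70.4 deg 0.3
```

Emit:
play_rows([
  {"claw": 0, "linear": [-30, 3, 0], "turn": [0, 0, 0]},
  {"claw": 0, "linear": [-52, 5.5, 0], "turn": [0, 0, 0]},
  {"claw": 0, "linear": [-65, 7, 0], "turn": [0, 0, 0]},
  {"claw": 0, "linear": [-70, 7.5, 0], "turn": [0, 0, 0]},
  {"claw": 0, "linear": [-70, 7.5, 5], "turn": [0, 0, 0]},
  {"claw": 0, "linear": [-70, 7.5, 20], "turn": [0, 0, 0]},
  {"claw": 0, "linear": [-70, 7.5, 35], "turn": [0, 0, 0]},
  {"claw": 0, "linear": [-70, 7.5, 40], "turn": [0, 0, 0]},
])

```text
time_s: 51.3
ee_pos: [0.5939, 0.014, 0.1218]
eef_rot: [-3.14, -0.0, 1.724]
force: [0.2, -0.5, -2.2]
grip_width: 0.0179
```

```bash
python3 -c "
from h import *
go(.5945,.0137,.1026,99)
w=vision.camera('wrist');s=vision.camera('scene')
cv2.imwrite('pics/v25.png',np.hstack([w,cv2.resize(s[180:280,200:290],None,fx=3.84,fy=3.84)])[:,100:])"
```

```text
at [0.5939 0.014  0.1218] [-179.9   -0.    98.8] t 51.3
lin [-0.4  0.6 19.1] turn [-0.002 -0.    -0.004] dist 19.2 deg 0.3
```

View pics/v25.png

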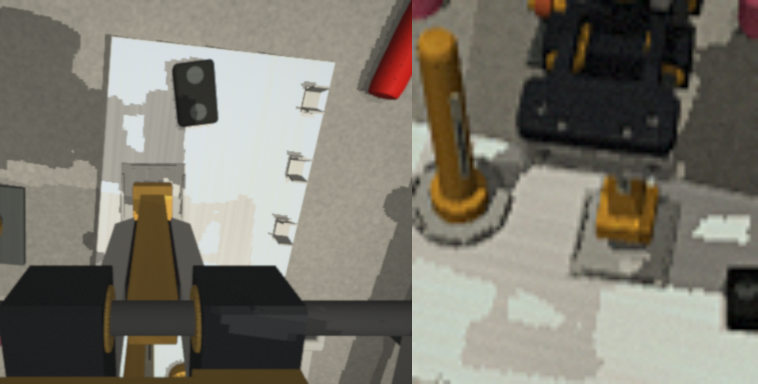

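The square foot is lined up with the square seat in both views. Lowering.

Emit:
play_rows([
  {"claw": 0, "linear": [-0.4, 0.6, 5], "turn": [0, 0, 0]},
  {"claw": 0, "linear": [-0.4, 0.6, 10], "turn": [0, 0, 0]},
  {"claw": 0, "linear": [-0.4, 0.6, 14], "turn": [0, 0, 0]},
  {"claw": 0, "linear": [-0.4, 0.6, 17], "turn": [0, 0, 0]},
  {"claw": 0, "linear": [-0.4, 0.6, 18.5], "turn": [0, 0, 0]},
  {"claw": 0, "linear": [-0.4, 0.6, 19.5], "turn": [0, 0, 0]},
  {"claw": 0, "linear": [-0.4, 0.6, 20], "turn": [0, 0, 0]},
])

```text
time_s: 52.28
ee_pos: [0.5949, 0.0135, 0.1027]
eef_rot: [-3.141, 0.0, 1.723]
force: [-0.3, 0.6, -3.0]
grip_width: 0.0178
```

Emit:
play_rows([
  {"claw": 0, "linear": [0, 0, 0.4], "turn": [0, 0, 0]},
  {"claw": 0, "linear": [0, 0, 0.8], "turn": [0, 0, 0]},
  {"claw": 0, "linear": [0, 0, 0.8], "turn": [0, 0, 0]},
])

```text
time_s: 52.65
ee_pos: [0.5949, 0.0135, 0.1025]
eef_rot: [-3.141, 0.0, 1.724]
force: [-3.0, 0.3, 4.9]
grip_width: 0.0179
```

Emit:
play_rows([
  {"claw": 0, "linear": [0, 0, 0], "turn": [0, 0, 0]},
  {"claw": 0.4, "linear": [0, 0, 0], "turn": [0, 0, 0]},
  {"claw": 0.5, "linear": [0, 0, 0], "turn": [0, 0, 0]},
  {"claw": 0.6, "linear": [0, 0, 0], "turn": [0, 0, 0]},
  {"claw": 0.6, "linear": [0, 0, 0], "turn": [0, 0, 0]},
  {"claw": 0.6, "linear": [0, 0, 0], "turn": [0, 0, 0]},
])

```text
time_s: 53.4
ee_pos: [0.595, 0.0135, 0.1025]
eef_rot: [-3.141, 0.0, 1.724]
force: [0.9, 0.4, 0.8]
grip_width: 0.0561
```

Emit:
play_rows([
  {"claw": 0.7, "linear": [0, 0, -20], "turn": [0, 0, 0]},
  {"claw": 0.7, "linear": [0, 0, -60], "turn": [0, 0, 0]},
  {"claw": 0.7, "linear": [0, 0, -110], "turn": [0, 0, 0]},
  {"claw": 0.7, "linear": [0, 0, -160], "turn": [0, 0, 0]},
  {"claw": 0.7, "linear": [0, 0, -190], "turn": [0, 0, 0]},
  {"claw": 0.7, "linear": [0, 0, -200], "turn": [0, 0, 0]},
  {"claw": 0.7, "linear": [0, 0, -200], "turn": [0, 0, 0]},
])

```text
time_s: 54.28
ee_pos: [0.595, 0.0136, 0.3019]
eef_rot: [-3.141, 0.0, 1.724]
force: [0.5, -0.5, -0.6]
grip_width: 0.0658
```

Emit:
play_rows([
  {"claw": 0.7, "linear": [40, 0, 0], "turn": [0, 0, 0]},
  {"claw": 0.7, "linear": [90, 0, 0], "turn": [0, 0, 0]},
  {"claw": 0.7, "linear": [140, 0, 0], "turn": [0, 0, 0]},
  {"claw": 0.7, "linear": [190, 0, 0], "turn": [0, 0, 0]},
  {"claw": 0.7, "linear": [240, 0, 0], "turn": [0, 0, 0]},
  {"claw": 0.7, "linear": [290, 0, 0], "turn": [0, 0, 0]},
  {"claw": 0.7, "linear": [310, 0, 0], "turn": [0, 0, 0]},
  {"claw": 0.7, "linear": [310, 0, 0], "turn": [0, 0, 0]},
])

```text
time_s: 55.28
ee_pos: [0.5476, 0.3203, 0.3004]
eef_rot: [-3.139, 0.001, 1.725]
force: [-0.5, -0.6, 0.0]
grip_width: 0.066
```

```bash
python3 -c "
from h import *
s=vision.camera('scene');t=vision.camera('top')
cv2.imwrite('pics/v26.png',cv2.resize(s[120:300,90:330],None,fx=3.2,fy=3.2,interpolation=2))
cv2.imwrite('pics/v27.png',cv2.resize(t[105:245,205:425],None,fx=3.5,fy=3.5,interpolation=2))
for n in('scene','top'):
  for k,X in (('hub',[.438,-.049,.071]),('R top',[.5985,-.0815,.183]),('S top',[.5945,.0135,.183])): 
    p=proj(cam(n),X); print(n,k,((p-[90,120])*3.2 if n=='scene' else (p-[205,105])*3.5).round())"
```

```text
scene hub [512. 155.]
scene R top [372. 223.]
scene S top [528. 256.]
top hub [266. 416.]
top R top [332. 137.]
top S top [172. 141.]
```

View pics/v26.png

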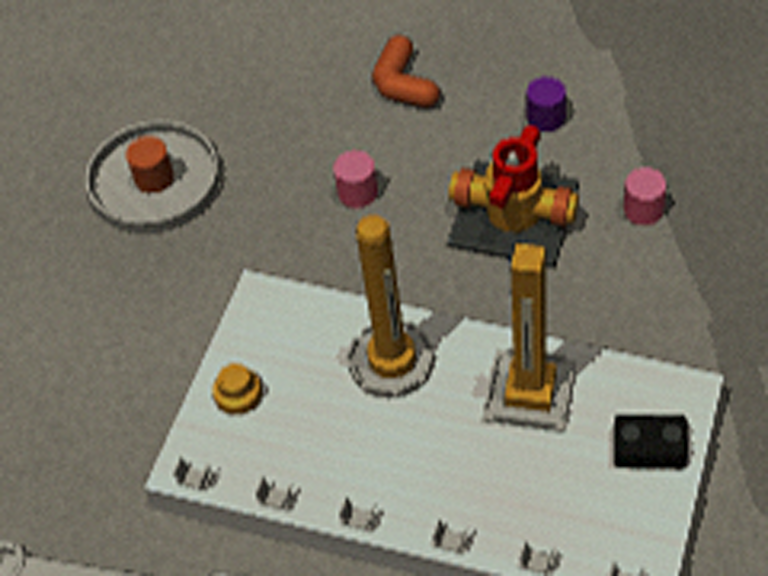

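View pics/v27.png

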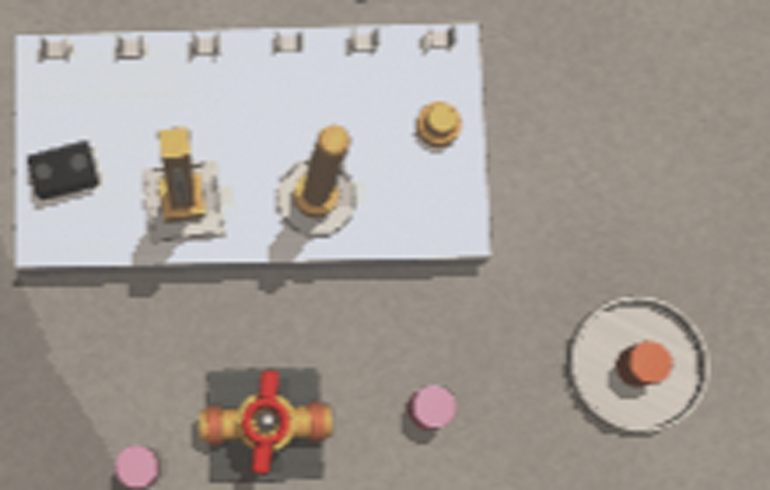

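Both views agree. The thermometers stand upright in their matching seats, the handle hub is level on the valve at (515,155) in the scene crop, and the cap is in the dish. The arm is clear of everything, so I'm handing in.

```bash
python3 -c "
from station import hand_in
print(hand_in())"
```

```text
the job is handed in; nothing more can be done
None
```

The job is done and handed in at about 55 s of the 128 s allowed. The hand-in reported no verdict.

**What I did:**
- I stood both thermometers on the mat.
- I lifted the copper cap off into the dish.
- I lowered the handle onto the valve.
- I put the round-foot thermometer back in the round seat and the square-foot one in the square seat.

**Last checks:**
- **Thermometers:** in the scene and top pictures both stand upright in their own seats. I released each within about 1–2 mm of where I measured the seat's centre.
- **Handle:** it looks level on the valve, with the spindle tip visible in the bore. It touched down at z = 0.0513 m against 0.0514 m expected for fully home.
- **Cap:** it lies in the dish.
- **Arm:** the gripper was about 0.3 m above the now empty mat, touching nothing.

**What disagreed:**
- **Camera estimates:** the views gave positions up to about 7 mm apart for the handle and 6 mm for the dish. I used wrist views for the handle and an average of the two views for the dish.
- **Grip width:** the grip on the handle's hub read 30.5 mm instead of 32 mm. It held firmly and sat straight.

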